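Open the point-switch shutter one step on its stay

ROBOT

A 7-joint arm with a two-finger parallel gripper is mounted at the origin on the work surface. World frame = base frame: x ahead of the robot, y to its left, z up, the work surface at z = 0. Lengths are in m, angles in rad, forces in N, time in s.
With the tool pointing down it reaches from about 0.4 to 0.85 m from the base axis. Payload 10.4 kg.
Tool frame: the origin (TCP) lies at the very end of the fingers, on their centre line; the grasp point (between the pads) lies 19 mm behind it; x points along the fingers, z is the direction in which the jaws open and shut, and the axes are right-handed (so a half turn about x gives the same grasp; the last joint's range is limited). The gripper opens to 85 mm and grips with 20 to 120 N. Pads are 22 mm wide; open, the fingers measure 114 mm over their backs; the gripper's body (76 mm by 85 mm) begins 54 mm behind the grasp point. The pads swing forward as they close: fully open they stand 13 mm farther back than shut.
Start: joints at [-1.244, 0.332, -0.065, 1.46, 0.022, 1.35, -0.088], TCP at [0.214, 0.587, 0.231] pointing down, gripper open.
Joint ranges: [-2.6, 2.6], [-0.5, 2.12], [-1.47, 1.34], [0.16, 2.42], [-1.27, 4.41], [0.06, 2.06], [-2.6, 2.6]. Speed limits (rad/s): [2.22, 2.22, 2.79, 2.79, 3.14, 3.14, 3.14].

INTERFACE

Orientations are given as a unit quaternion [x, y, z, w].
In Python, from workcell import get_obs, camera, camera_info, hand_in gives the robot as it stands.
- The arm moves only by the tool move_arm, never from a script. Its argument "motion" is text: rows parted by semicolons, each of 4 numbers parted by spaces: the shift along the world's x, y, z in m, then the turn about the world's z in rad. In form: tx ty tz spin; .... A call has 1 to 10 rows; each row is the pose to reach, as a shift and turn from the pose commanded when the call began; what a row does not reach only later rows make up. A row lasts 1/8 s, in which the tool goes at most 62.5 mm and 10.7 degrees, less where a joint would pass 70% of its speed; a pose out of reach is approached as far as the arm can. A call with a gripper value outside its range is refused whole. "grip" is the opening, from 0 (shut) to 1 (fully open), set as the call begins (left out, the last holds). The fingers move at their own pace and stop on an object; "force" is the grip in N (left out, the last holds). Time passes only in rows, so rows that repeat a pose let the fingers close. It gives the time, the measured TCP pose, the force and the opening at its end, in the units of the state.
- get_obs(): the state, without advancing time (a new reading comes with each control period).
- camera(name): name is "scene" or "side" or "wrist"; returns (picture, depth): 480x640x3 uint8, red, green, blue; 480x640 float32, m along the optical axis (not along the pixel's ray), 0 where there is no reading.
- camera_info(name): a dict with "camera_matrix" (3x3 intrinsics, pixels), "eye" and "attitude" of the camera in the world. Camera axes: x right, y up, looking along -z (the intrinsics and any distortion apply to the point x, -y, -z); pixel columns grow to the right and rows downward; lengths in m; the calibration is good to about 2 mm. The wrist camera is an equidistant fisheye: a pixel r from the principal point sees the ray r / f radians off the axis. A picture is of the moment at which its call begins: read the wrist's pose just before it. camera_info takes no time and is no camera call; for the wrist camera it gives the pose at the moment of the call.
- hand_in(): hands the job in, once; it reports no verdict.
The state is a dict: "clock": time; "joint_pos": joint angles; "joint_velocities": joint speeds; "tau": joint torques, N m; "position": TCP position; "ee_rot": TCP orientation; "ft_force": force on the tool from outside, world axes, zero at the start; "torque": the same for the moment, N m; "grip_width": opening from 0.0 (shut) to 1.0 (fully open).
Only numpy, scipy, OpenCV 4.12 (cv2) and the standard library are available. Lean on these libraries where they do the work, as an engineer would, in place of code of your own. Each camera call takes 0.05 s, during which the arm holds its last target.

TASK

The small shutter on the sloping control desk covers all four point switches; open it by one step so that only the two end switches are bared. Lift its perforated stay bar clear of the pin by the black grip, shift bar and shutter along together, and drop the middle hole fully down over the pin, then let go. Leave everything else where it stands.

Things in the scene. Friction and masses are not known exactly. Their poses are not given: they have to be found in the camera images.
- desk: Fixed control desk. Origin under its middle on the table; x to the far side, y along its length, z up. Carries a beech panel 240 x 600 mm sloping 31 degrees, low edge to desk -x (robot side), middle of its face 105 mm above the origin. Face normal: desk z leaned 31 degrees to desk -x; up-slope: desk +x raised 31 degrees. Its place varies, yaw within 0.3 rad.
- pin_tip (a point): Top of the fixed, round-ended steel pin, 9 mm thick, standing square on the sloping face at mid slope, 43 mm from the panel's middle towards desk +y. The tip is 20 mm above the face. Axes: x up the slope, y along the desk, z the face normal.
- shutter (a joint): Slide along desk +y of the aluminium shutter plate (98 x 110 mm, 12 mm above the face, between guide rails), m. 0 = closed, outer hole on the pin (the start, within 1.5 mm); 0.044 = middle hole on the pin, two switches bared; 0.088 = inner hole on the pin. Limits -0.004 and 0.094. About 1.5 N of friction: stays where it is left.
- stay (a joint): Lift of the stay bar about its knuckle on the shutter's edge (axis up the slope), rad. 0 = down, bar parallel to the face; grows as the free end (desk +y) rises; limit 1.2. The bar, about 0.25 kg, falls back when let go. It cannot swing sideways and moves along the desk only with the shutter. About 0.12 rad clears the pin's tip on the way from outer to middle hole.
- grip (a point): Middle of the black grip on the stay's free end, 240 mm from the knuckle axis: a rail 110 mm long along the bar, 12 mm thick (along the slope), 16 mm high, its top 31 mm and underside 15 mm above the face with the bar down, on a bar 12 mm wide, 6 mm thick. Open on the down-slope side; 27 mm free to the guard rail up-slope. Axes: y along the bar to its free end, x up the slope, z out of the bar's top.
- guard_rail (a point): Middle of a fixed round steel rail, 10 mm thick, running along the desk for 225 mm over the up-slope side of the grip: its axis 70 mm above the face and 38 mm up-slope of the grip's middle, on a post at each end. Fingers reach the grip square to the sloping face, between the rail and the open side; upright fingers would strike the rail. Axes as pin_tip.
- middle_hole (a point): Centre of the middle of three 13 mm holes in the flat steel bar (26 mm wide, 6 mm thick, underside 9 mm above the face when down), 104 mm from the knuckle axis; axes as grip.
- outer_hole (a point): Centre of the hole nearest the grip, 148 mm from the knuckle axis; at the start it sits over the pin. The third, inner hole is 60 mm from the axis.
- transformer: Bystander: black plastic box 110 x 120 x 77 mm with a grey knob on top, 104 mm high in all, on the table beyond the grip's end of the desk. Origin: centre of its underside.
- coaster: Bystander: white ceramic coaster, 96 mm across, 8 mm high, on the table in front of the desk. Origin: centre of its underside.
- gauge: Bystander: steel track gauge, 110 mm long (its y), 10 mm high, in front of the desk. Origin: centre of its underside.
- cradle: Bystander: blue plastic locomotive cradle, 70 x 160 (its y) x 44 mm, in front of the desk. Origin: centre of its underside.

How it is judged:
On the way:
1. the stay is lifted clear of the pin while the shutter is still closed (value of joint stay above 0.08 rad and value of joint shutter below 0.015 m), for 0.05 s.
At the end, for the whole second after the job is handed in: The middle hole is fully down over the pin: stay angle below 0.03 rad, shutter at 44 mm within 4 mm, both at rest and released (value of joint shutter between 0.04 and 0.048 m and value of joint stay below 0.03 rad and velocity of joint stay between -0.05 and 0.05 rad/s and velocity of joint shutter between -0.01 and 0.01 m/s); the robot touches nothing.
It fails at once if a bystander is shifted by more than 15 mm (distance of any of transformer, coaster, gauge, cradle from where it was at the start of the episode above 0.015 m).
It also fails if it takes over 42 s, if anything falls off the work surface, if the arm or the gripper's body presses on something with over 40 N, if the wrist force passes 120 N, or if a joint passes its speed limit or range.

## Working session

There is one attempt and no reset: what is moved stays moved. The work goes in short steps, Python scripts to look and compute and a tool call to move; the robot and the scene stay as the last step left them, time stands still between calls to the robot, and variables do not carry over. Pictures are saved under pics/ and viewed, and the job is handed in when it is done.

Besides the shell and the picture viewer there is one more tool, called after "Call:" by a JSON object that holds its "name" and its "arguments", one argument or row to a line. move_arm: Moves the arm, as the interface text tells. Its arguments: {"type":"object","properties":{"motion":{"type":"string"},"grip":{"type":"number"},"force":{"type":"number"}},"required":["motion"]}

```bash
ls; mkdir -p pics
cat > h.py <<'E'
import numpy as np,cv2
from workcell import *
def snap(n,f):
    i=camera_info(n);p,d=camera(n);cv2.imwrite('pics/%s.png'%f,p[:,:,::-1]);np.savez(f+'.npz',p=p,d=d,K=i['camera_matrix'],eye=i['eye'],att=np.array(i['attitude']));return i
E
python3 - <<'E'
from h import *
print(get_obs())
for n in('scene','side','wrist'): print(snap(n,n+'0'))
E
```

```text
pics
{'clock': 0.0, 'joint_pos': array([-1.24358438,  0.33286392, -0.06469256,  1.46095519,  0.021604  ,
        1.3499105 , -0.08850745]), 'joint_velocities': array([ 0.00184743, -0.00080195, -0.00067304,  0.00132482,  0.00175235,
       -0.00047288,  0.00108106]), 'tau': array([-1.75835947e-03, -6.25437427e+01,  4.80403961e-02, -3.91593575e+01,
        1.61182584e-02,  1.02362290e-02,  2.16203563e-05]), 'position': array([0.21407991, 0.58678214, 0.23051426]), 'ee_rot': array([-0.40567913,  0.5797794 ,  0.40505247,  0.57897564]), 'ft_force': array([0.54651977, 0.41588723, 0.1268555 ]), 'torque': array([-0.04365263, -0.07089089, -0.01942926]), 'grip_width': 0.9994267506936296}
{'camera_matrix': array([[522.72821063,   0.        , 317.43113534],
       [  0.        , 522.72821063, 240.9953402 ],
       [  0.        ,   0.        ,   1.        ]]), 'eye': array([1.24229739, 0.38019042, 0.63099145]), 'attitude': array([0.2611016 , 0.41929718, 0.73371103, 0.46656613])}
{'camera_matrix': array([[463.48559367,   0.        , 328.11657489],
       [  0.        , 463.48559367, 249.97329823],
       [  0.        ,   0.        ,   1.        ]]), 'eye': array([ 0.36107315, -0.69308229,  0.60334716]), 'attitude': array([ 0.47086683, -0.05266926, -0.11553484,  0.87301894])}
{'camera_matrix': array([[371.64829954,   0.        , 315.95068146],
       [  0.        , 371.64829954, 242.88664559],
       [  0.        ,   0.        ,   1.        ]]), 'eye': array([0.13693037, 0.6153207 , 0.37377699]), 'attitude': array([-0.13300217, -0.09244632,  0.5661046 ,  0.80826338])}
```

View pics/scene0.png

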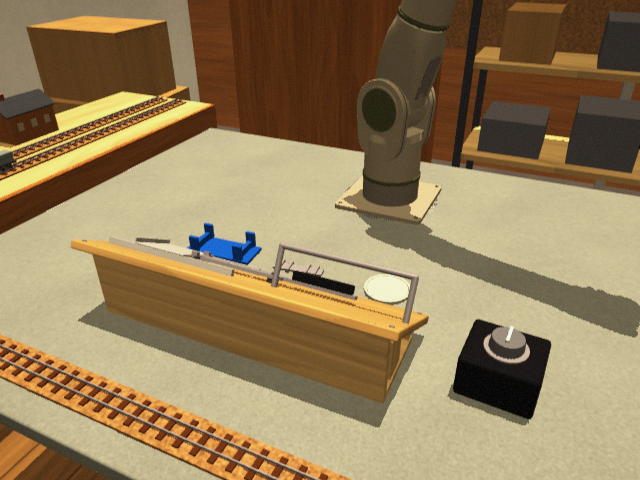

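View pics/side0.png

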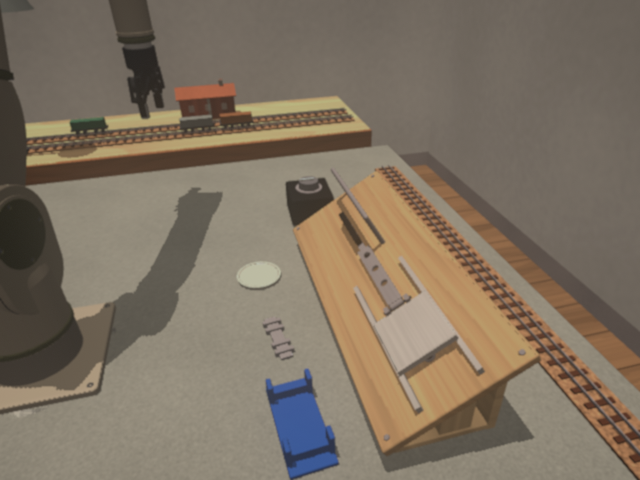

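View pics/wrist0.png

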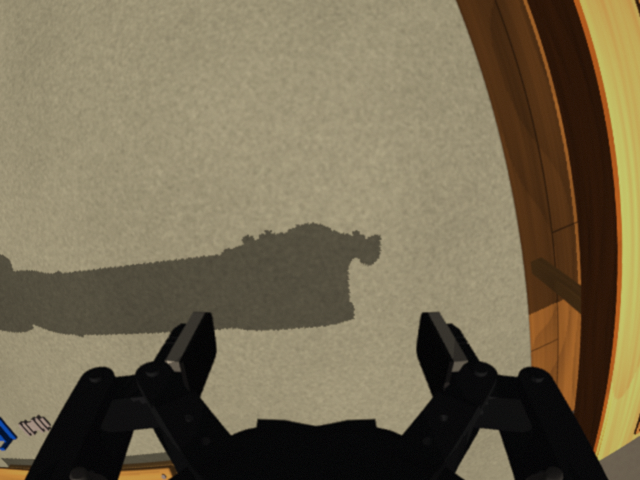

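```bash
cat >> h.py <<'E'
from scipy.spatial.transform import Rotation as R
def cloud(f):
    z=np.load(f+'.npz');K=z['K'];d=z['d'];v,u=np.mgrid[:480,:640]
    c=np.stack([(u-K[0,2])/K[0,0]*d,-(v-K[1,2])/K[1,1]*d,-d],-1)
    P=c@R.from_quat(z['att']).as_matrix().T+z['eye'];P[d==0]=np.nan;return P,z['p']
def proj(f,X):
    z=np.load(f+'.npz');c=(np.atleast_2d(X)-z['eye'])@R.from_quat(z['att']).as_matrix()
    K=z['K'];return np.c_[K[0,0]*c[:,0]/-c[:,2]+K[0,2],K[1,1]*c[:,1]/c[:,2]+K[1,2]]
E
python3 - <<'E'
from h import *
P,p=cloud('side0')
for u,v in [(300,235),(375,178),(528,355),(388,434),(350,300),(390,420),(480,300),(330,210),(420,330),(352,232),(345,190),(376,238),(368,254),(395,297),(305,186),(259,275),(300,430)]:
    print(u,v,P[v,u].round(4))
m=np.zeros((480,640),bool);poly=np.array([[300,240],[372,182],[520,350],[390,428]]);mm=np.zeros((480,640),np.uint8);cv2.fillPoly(mm,[poly],1)
Q=P[mm>0];Q=Q[~np.isnan(Q[:,0])]
best=None;rng=np.random.default_rng(0)
for i in range(300):
    a=Q[rng.integers(len(Q),size=3)];n=np.cross(a[1]-a[0],a[2]-a[0]);n/=np.linalg.norm(n)
    k=(abs((Q-a[0])@n)<.002).sum()
    if best is None or k>best[0]: best=(k,n,a[0])
k,n,a=best;I=Q[abs((Q-a)@n)<.002];c=I.mean(0);n=np.linalg.svd(I-c,full_matrices=False)[2][2];n*=np.sign(n[2])
print(k,len(Q),n,np.degrees(np.arccos(n[2])),np.arctan2(-n[1],-n[0]),c)
E
```

```text
300 235 [0.5156 0.1928 0.0533]
375 178 [0.6988 0.2153 0.1599]
528 355 [ 0.7054 -0.35    0.1625]
388 434 [ 0.5255 -0.3418  0.0555]
350 300 [ 0.5521 -0.0779  0.0704]
390 420 [ 0.5348 -0.3244  0.059 ]
480 300 [ 0.7048 -0.2336  0.1602]
330 210 [0.5918 0.2122 0.0959]
420 330 [ 0.6129 -0.2334  0.1232]
352 232 [0.5933 0.0471 0.133 ]
345 190 [0.6012 0.1233 0.1867]
376 238 [0.6363 0.0275 0.1235]
368 254 [ 0.6044 -0.0187  0.1217]
395 297 [ 0.6062 -0.15    0.122 ]
305 186 [0.5642 0.3554 0.0941]
259 275 [0.4094 0.1281 0.0081]
300 430 [ 0.4174 -0.2722  0.0095]
18788 26236 [-0.51563352 -0.00515421  0.85679374] 31.041532227065705 0.009995552843896204 [ 0.61272386 -0.12908236  0.10704051]
```

Run:
```python
from h import *
P,p=cloud('side0')
n=np.array([-.51563,-.00515,.85679]);n/=np.linalg.norm(n)
c=np.array([0.61272,-0.12908,0.10704])
d=(P-c)@n
yv=np.array([-n[1]*0,1,0.]);
mask=(abs(d)<.004)&(P[...,2]>.03)&(P[...,2]<.19)&(P[...,1]<.4)&(P[...,0]<.76)
k,l,s,_=cv2.connectedComponentsWithStats(mask.astype(np.uint8));j=1+np.argmax(s[1:,4]);M=l==j
ex=np.array([np.sqrt(1-n[2]**2)*0+n[2],0,-n[0]]);ex/=np.linalg.norm(ex);ey=np.cross(n,ex)
Q=P[M]-c;uv=np.c_[Q@ex,Q@ey].astype(np.float32)
r=cv2.minAreaRect(uv);print(r,s[j]); 
print('normal spread',d[M].mean(),d[M].std())
cc=c+ex*r[0][0]+ey*r[0][1];print('centre',cc)
# edges from long low edge: per ey bin min ex
for q in np.arange(-.24,.34,.05):
    b=uv[abs(uv[:,1]-q)<.01]; print(round(q,2),np.percentile(b[:,0],[1,99]).round(4)) if len(b) else 0
# objects above face: grip,black, guard rail
X=np.stack([(P-cc)@ex,(P-cc)@ey,(P-cc)@n],-1)
for lo,hi in((.005,.014),(.014,.02),(.026,.034),(.06,.08)):
    m=(X[...,2]>lo)&(X[...,2]<hi)&(abs(X[...,0])<.12)&(abs(X[...,1])<.3)
    print(lo,m.sum(),np.percentile(X[m],[1,10,50,90,99],axis=0).round(3).tolist())
out=p[150:450,250:550][:,:,::-1];cv2.imwrite('pics/sidez.png',cv2.resize(out,(600,600),interpolation=cv2.INTER_CUBIC))
```

```text
((-0.0016529187560081482, 0.07110537588596344), (0.2401898056268692, 0.6012893319129944), 0.40984949469566345) [  293   170   247   283 28032]
normal spread -4.377700602228165e-05 0.0010244421223318913
centre [ 0.61111495 -0.05797557  0.10650145]
-0.24 [-0.0854 -0.0854]
-0.19 [-0.1167  0.1175]
-0.14 [-0.1174  0.118 ]
-0.09 [-0.1182  0.1177]
-0.04 [-0.1186  0.1176]
0.01 [-0.1183  0.1162]
0.06 [-0.1182  0.1162]
0.11 [-0.1183  0.1153]
0.16 [-0.1193  0.115 ]
0.21 [-0.1198  0.1152]
0.26 [-0.1195  0.1141]
0.31 [-0.1206  0.1133]
0.005 1876 [[-0.051, -0.279, 0.006], [-0.049, -0.261, 0.011], [0.001, -0.158, 0.013], [0.051, -0.028, 0.014], [0.053, 0.063, 0.014]]
0.014 3986 [[-0.046, -0.224, 0.014], [-0.035, -0.208, 0.014], [0.001, -0.156, 0.015], [0.038, -0.023, 0.017], [0.049, 0.066, 0.019]]
0.026 216 [[-0.007, 0.06, 0.026], [-0.005, 0.078, 0.029], [-0.0, 0.121, 0.031], [0.005, 0.175, 0.032], [0.041, 0.188, 0.034]]
0.06 327 [[0.032, 0.06, 0.062], [0.033, 0.064, 0.071], [0.037, 0.148, 0.074], [0.041, 0.259, 0.076], [0.042, 0.29, 0.077]]
```

View pics/sidez.png

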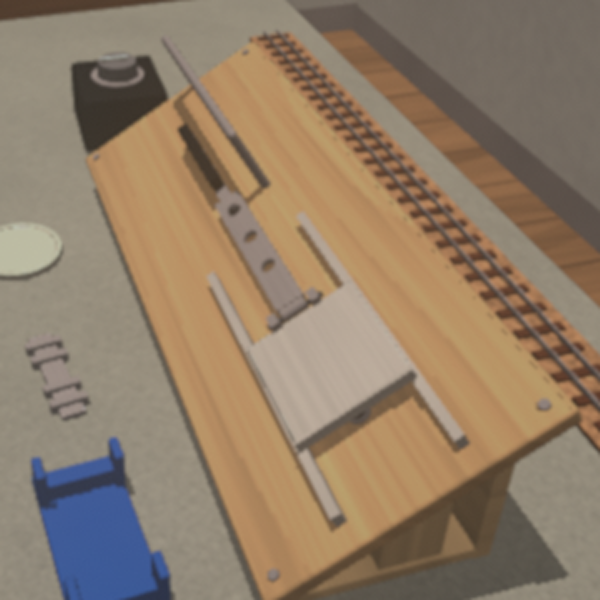

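Call:
{"name": "move_arm", "arguments": {
  "motion": "0.04 -0.05 0.02 -0.15; 0.08 -0.1 0.05 -0.3; 0.12 -0.15 0.08 -0.45; 0.15 -0.2 0.11 -0.6; 0.19 -0.25 0.14 -0.75; 0.22 -0.3 0.17 -0.9; 0.25 -0.35 0.2 -1.05; 0.29 -0.4 0.22 -1.22; 0.33 -0.45 0.22 -1.22; 0.36 -0.5 0.22 -1.22"
}}

```text
clock: 1.4
position: [0.5544, 0.1168, 0.4496]
ee_rot: [-0.001, 0.707, 0.001, 0.707]
ft_force: [0.7, 1.0, -0.4]
grip_width: 0.999
```

Call:
{"name": "move_arm", "arguments": {
  "motion": "0.06 -0.02 0 0; 0.12 -0.04 0 0; 0.18 -0.05 0 0; 0.24 -0.05 0 0; 0.3 -0.05 0 0; 0.36 -0.05 0 0; 0.42 -0.05 0 0; 0.45 -0.05 0 0; 0.45 -0.05 0 0"
}}

```text
clock: 2.52
position: [0.8049, 0.0547, 0.4001]
ee_rot: [0.006, 0.703, 0.006, 0.711]
ft_force: [0.4, -0.8, 0.4]
grip_width: 1.002
```

Run:
```python
from h import *
o=get_obs();print(o['joint_pos'].round(3),o['position'],R.from_quat(o['ee_rot']).as_matrix().round(3))
```

```text
[-0.192  1.029  1.337  0.162 -1.266  2.058 -0.021] [0.80490545 0.05467224 0.40010706] [[ 0.01   0.     1.   ]
 [ 0.016  1.    -0.   ]
 [-1.     0.016  0.01 ]]
```

Call:
{"name": "move_arm", "arguments": {
  "motion": "-0.05 0 0 0; -0.1 0 0 0; -0.15 0 0 0; -0.2 0 0 0; -0.2 0 0 0"
}}

```text
clock: 3.15
position: [0.6021, 0.0562, 0.4028]
ee_rot: [0.006, 0.702, 0.008, 0.712]
ft_force: [-0.0, 0.7, 2.0]
grip_width: 1.0
```

Run:
```python
from h import *
o=get_obs();print(o['joint_pos'].round(3),o['position'],R.from_quat(o['ee_rot']).as_matrix().round(3))
```

```text
[-1.011  0.486  1.327  1.259 -0.5    1.726  0.2  ] [0.60211315 0.05617843 0.40275225] [[ 0.014 -0.003  1.   ]
 [ 0.02   1.     0.003]
 [-1.     0.02   0.014]]
```

```bash
cat > kin.py <<'E'
import numpy as np
from scipy.spatial.transform import Rotation as R
from scipy.optimize import least_squares
D=[([-1.24358438,0.33286392,-0.06469256,1.46095519,0.021604,1.3499105,-0.08850745],[0.21407991,0.58678214,0.23051426],[-0.40567913,0.5797794,0.40505247,0.57897564])]
SG=None
def fk(q,prm,s=None):
    s=SG if s is None else s
    d1,L1,L2,L3,a1,a2,a3=prm
    E=lambda ax,t:R.from_euler(ax,t).as_matrix()
    p=np.array([0,0,d1]);A=E('z',s[0]*q[0]);A=A@E('y',q[1]);A=A@E('z',s[1]*q[2]);p=p+A@[a1,0,L1]
    A=A@E('y',q[3]);p=p+A@[a2,0,0];A=A@E('z',s[2]*q[4]);p=p+A@[0,0,L2];A=A@E('y',q[5]);p=p+A@[a3,0,L3];A=A@E('z',s[3]*q[6])
    # tool x=A z ; tool z = A x or so
    T=np.stack([A[:,2],A[:,1],-A[:,0]],1)
    return p,T
E
python3 - <<'E'
from kin import *
import itertools
from workcell import get_obs
o=get_obs();D.append((o['joint_pos'],o['position'],o['ee_rot']))
D.append(([-0.192,1.029,1.337,.162,-1.266,2.058,-.021],[0.80490545,0.05467224,0.40010706],R.from_matrix([[.01,0,1],[.016,1,0],[-1,.016,.01]]).as_quat()))
best=[]
for s in itertools.product([1,-1],repeat=4):
    rot=[]
    C=[]
    for q,p,r in D:
        T=fk(q,np.zeros(7),s)[1];C.append(T.T@R.from_quat(r).as_matrix())
    rerr=[R.from_matrix(C[0].T@C[i]).magnitude() for i in(1,2)]
    f=lambda x:np.concatenate([fk(q,x,s)[0]-p for q,p,r in D])
    z=least_squares(f,[.3,.4,.4,.2,0,0,0])
    best.append((sum(rerr),s,rerr,z.cost,z.x.round(4),C[0].round(3).tolist()))
for b in sorted(best,key=lambda b:b[0])[:3]:print(b)
E
```

```text
(0.00047973721610796523, (-1, -1, -1, -1), [4.1460429212432885e-09, 0.00047973307006504397], np.float64(0.0011489874411363542), array([ 0.0975,  0.4233,  0.4841,  0.137 ,  0.0058,  0.0192, -0.0167]), [[1.0, -0.0, -0.0], [0.0, 1.0, 0.0], [0.0, -0.0, 1.0]])
(0.7111246547482608, (-1, -1, -1, 1), [0.5762764864263155, 0.13484816832194538], np.float64(0.0011489874411363542), array([ 0.0975,  0.4233,  0.4841,  0.137 ,  0.0058,  0.0192, -0.0167]), [[1.0, -0.0, -0.0], [0.0, 0.984, -0.176], [0.0, 0.176, 0.984]])
(2.0877183879938905, (1, -1, -1, 1), [0.11931607560534448, 1.9684023123885461], np.float64(0.09981051709249676), array([ 3.9721,  1.1554,  0.5933,  4.3912, -0.5946,  0.4863,  0.7203]), [[1.0, 0.001, 0.003], [-0.001, -0.674, 0.739], [0.002, -0.739, -0.674]])
```

```bash
cat >> kin.py <<'E'
SG=(-1,-1,-1,-1)
def frames(q):
    E=lambda ax,t:R.from_euler(ax,t).as_matrix()
    A0=E('z',-q[0]);A1=A0@E('y',q[1]);A2=A1@E('z',-q[2]);A3=A2@E('y',q[3]);A4=A3@E('z',-q[4]);A5=A4@E('y',q[5]);A6=A5@E('z',-q[6])
    return A0,A1,A2,A3,A4,A5,A6
D.append(([-0.192,1.029,1.337,.162,-1.266,2.058,-.021],[0.80490545,0.05467224,0.40010706],None))
D.append(([-1.011,0.486,1.327,1.259,-.5,1.726,.2],[0.60211315,0.05617843,0.40275225],None))
E
python3 - <<'E'
from kin import *
def rows(q):
    A=frames(q);return np.stack([[0,0,1],A[2][:,2],A[2][:,1],A[4][:,2],A[4][:,1],A[6][:,2]],1)
M=np.concatenate([rows(q) for q,p,_ in D]);b=np.concatenate([p for _,p,_ in D])
x,res,rk,sv=np.linalg.lstsq(M,b,rcond=None);print(x.round(4),rk,sv.round(3),(M@x-b).round(4))
E
```

```text
[ 1.6389e+00  4.1680e-01 -1.2000e-03  5.0020e-01 -4.4900e-02  1.6905e+00] 6 [2.967 2.302 1.729 0.865 0.398 0.01 ] [-0.0004 -0.0008  0.0015  0.0019  0.0012  0.0023 -0.0013 -0.0011 -0.0038]
```

```bash
cat >> kin.py <<'E'
LO=np.array([-2.6,-.5,-1.47,.16,-1.27,.06,-2.6]);HI=np.array([2.6,2.12,1.34,2.42,4.41,2.06,2.6])
VM=np.array([2.22,2.22,2.79,2.79,3.14,3.14,3.14])*.7/8
def FK(q):
    A=frames(q);p=np.array([0,0,.285])+A[2]@[0,-.0012,.4168]+A[4]@[0,-.0449,.5002]+A[6]@[0,0,.336]
    T=A[6];return p,np.stack([T[:,2],T[:,1],-T[:,0]],1)
def step(q,dp,dspin=0,w=1.):
    p,T=FK(q);n=np.linalg.norm(dp)
    if n>.0625: dp=np.array(dp)*.0625/n
    pt=p+dp;Tt=R.from_euler('z',dspin).as_matrix()@T
    f=lambda x:np.concatenate([FK(x)[0]-pt,w*R.from_matrix(FK(x)[1]@Tt.T).as_rotvec(),1e-3*(x-q)])
    lo=np.maximum(LO+.002,q-VM);hi=np.minimum(HI-.002,q+VM)
    return least_squares(f,np.clip(q,lo+1e-6,hi-1e-6),bounds=(lo,hi)).x
E
python3 - <<'E'
from kin import *
for name,dp in (('up',(0,0,.0625)),('upback',(-.04,0,.05)),('out',(.0625,0,0)),('outup',(.04,0,.04)),('down',(0,0,-.0625)),('in',(-.0625,0,0))):
    q=np.array(D[-1][0])
    for k in range(26):
        q=step(q,dp)
        if k%5==4:
            p,T=FK(q);print(name,k,p.round(3),T[:,0].round(2),T[:,2].round(2),q.round(2))
E
```

```text
up 4 [0.548 0.028 0.612] [ 0.06  0.02 -1.  ] [1.   0.   0.06] [-0.47  0.27  0.53  0.78 -0.17  2.06 -0.05]
up 9 [0.506 0.029 0.677] [ 0.18  0.02 -0.98] [ 0.98 -0.    0.18] [ 0.    0.12 -0.19  0.78  0.04  2.06 -0.16]
up 14 [0.483 0.03  0.732] [ 0.29  0.03 -0.96] [ 0.96 -0.    0.29] [ 0.03  0.07 -0.24  0.72  0.05  2.06 -0.17]
up 19 [0.468 0.031 0.785] [ 0.4   0.04 -0.92] [ 0.92 -0.01  0.4 ] [ 0.04  0.05 -0.26  0.63  0.07  2.06 -0.17]
up 24 [0.455 0.032 0.836] [ 0.5   0.05 -0.87] [ 0.87 -0.01  0.5 ] [ 0.    0.05 -0.26  0.51  0.11  2.06 -0.18]
upback 4 [0.403 0.03  0.607] [ 0.03  0.02 -1.  ] [1.   0.   0.03] [-1.09 -0.18  0.72  1.18  0.12  2.06 -0.31]
upback 9 [0.284 0.052 0.624] [ 0.12  0.05 -0.99] [ 0.99 -0.    0.12] [-0.24 -0.41 -0.05  1.36 -0.03  2.06 -0.3 ]
upback 14 [0.236 0.101 0.652] [ 0.21  0.07 -0.97] [ 0.98 -0.01  0.21] [-0.37 -0.5  -0.12  1.35 -0.03  2.06 -0.49]
upback 19 [0.188 0.177 0.691] [ 0.29  0.12 -0.95] [ 0.96 -0.01  0.29] [-0.53 -0.5  -0.24  1.27 -0.    2.06 -0.76]
upback 24 [0.104 0.25  0.723] [ 0.36  0.2  -0.91] [ 0.93 -0.03  0.36] [-0.59 -0.5  -0.46  1.17 -0.01  2.
[... 1525 characters left out ...]
.12  0.09  0.67 -0.3   0.33  0.06]
down 24 [ 0.465  0.024 -0.761] [ 0.05  0.03 -1.  ] [1.   0.   0.05] [-0.04  2.12 -0.1   0.89  0.6   0.1  -0.58]
in 4 [0.37  0.031 0.406] [-0.02  0.02 -1.  ] [ 1.    0.   -0.02] [-1.15 -0.47  0.65  1.77  0.25  1.75 -0.5 ]
in 9 [0.239 0.1   0.453] [-0.08 -0.   -1.  ] [ 1.    0.   -0.08] [-0.36 -0.5  -0.09  1.79 -0.08  1.92 -0.47]
in 14 [0.067 0.227 0.513] [-0.12 -0.04 -0.99] [ 0.99  0.   -0.12] [-1.13 -0.5  -0.1   1.66 -0.17  2.06 -1.29]
in 19 [-0.243  0.245  0.521] [-0.12 -0.05 -0.99] [ 0.99  0.   -0.12] [-1.56 -0.4  -0.5   1.53 -0.34  1.94 -2.16]
in 24 [-0.466  0.221  0.493] [-0.15 -0.04 -0.99] [ 0.99  0.02 -0.15] [-1.14 -0.15 -1.41  1.32 -0.27  1.73 -2.6 ]
```

Call:
{"name": "move_arm", "arguments": {
  "motion": "0 0 0.06 0; 0 0 0.12 0; 0 0 0.18 0; 0 0 0.24 0; 0 0 0.5 0; 0 0 0.5 0"
}}

```text
clock: 3.9
position: [0.5982, 0.0551, 0.5859]
ee_rot: [0.007, 0.69, 0.008, 0.723]
ft_force: [0.8, -0.9, -0.8]
grip_width: 1.001
```

```bash
cat > s.py <<'E'
from h import *
o=get_obs();print(o['clock'],o['joint_pos'].round(3),o['position'].round(4));print(R.from_quat(o['ee_rot']).as_matrix().round(3))
E
python3 s.py
```

```text
3.9 [-0.323  0.373  0.315  0.675 -0.151  2.058 -0.104] [0.5982 0.0551 0.5859]
[[ 0.047 -0.001  0.999]
 [ 0.021  1.     0.   ]
 [-0.999  0.021  0.047]]
```

Call:
{"name": "move_arm", "arguments": {
  "motion": "0 0 0.5 0"
}}

```text
clock: 4.03
position: [0.5856, 0.0547, 0.6148]
ee_rot: [0.009, 0.672, 0.011, 0.741]
ft_force: [0.1, -0.3, 0.1]
grip_width: 0.999
```

Call:
{"name": "move_arm", "arguments": {
  "motion": "0 0 0.5 0"
}}

```text
clock: 4.15
position: [0.575, 0.0522, 0.6393]
ee_rot: [0.011, 0.655, 0.01, 0.756]
ft_force: [-0.4, 0.3, 0.4]
grip_width: 1.002
```

Call:
{"name": "move_arm", "arguments": {
  "motion": "0 0 0.5 0; 0 0 0.5 0; 0 0 0.5 0"
}}

```text
clock: 4.53
position: [0.5457, 0.0521, 0.678]
ee_rot: [0.013, 0.629, 0.013, 0.777]
ft_force: [0.4, -0.4, -0.0]
grip_width: 0.996
```

```bash
python3 s.py
```

```text
4.525 [-0.461  0.229  0.456  0.66  -0.148  2.058 -0.111] [0.5457 0.0521 0.678 ]
[[ 0.209 -0.003  0.978]
 [ 0.036  0.999 -0.004]
 [-0.977  0.037  0.209]]
```

Call:
{"name": "move_arm", "arguments": {
  "motion": "0 0 0.5 0"
}}

```text
clock: 4.65
position: [0.539, 0.0524, 0.6998]
ee_rot: [0.015, 0.611, 0.015, 0.791]
ft_force: [0.2, 0.3, 1.2]
grip_width: 1.0
```

Call:
{"name": "move_arm", "arguments": {
  "motion": "0 0 0.5 0"
}}

```text
clock: 4.78
position: [0.5314, 0.0517, 0.7253]
ee_rot: [0.017, 0.59, 0.017, 0.807]
ft_force: [0.1, 0.1, 0.4]
grip_width: 0.998
```

Call:
{"name": "move_arm", "arguments": {
  "motion": "0 0 0.5 0"
}}

```text
clock: 4.9
position: [0.5246, 0.0512, 0.7482]
ee_rot: [0.019, 0.57, 0.018, 0.821]
ft_force: [0.6, -0.4, 0.7]
grip_width: 1.003
```

Call:
{"name": "move_arm", "arguments": {
  "motion": "0 0 0.5 0"
}}

```text
clock: 5.03
position: [0.5183, 0.051, 0.77]
ee_rot: [0.021, 0.55, 0.02, 0.835]
ft_force: [0.3, 0.1, 0.2]
grip_width: 1.005
```

```bash
python3 s.py
```

```text
5.025 [-0.549  0.178  0.571  0.518 -0.171  2.058 -0.119] [0.5183 0.051  0.77  ]
[[ 0.394 -0.01   0.919]
 [ 0.057  0.998 -0.013]
 [-0.917  0.058  0.394]]
```

Call:
{"name": "move_arm", "arguments": {
  "motion": "0 -0.1 0.5 0"
}}

```text
clock: 5.15
position: [0.5125, 0.0396, 0.7908]
ee_rot: [0.023, 0.531, 0.022, 0.847]
ft_force: [-1.0, -0.3, 0.2]
grip_width: 1.001
```

Call:
{"name": "move_arm", "arguments": {
  "motion": "0 -0.1 0.5 0"
}}

```text
clock: 5.28
position: [0.5063, 0.0271, 0.8114]
ee_rot: [0.024, 0.511, 0.023, 0.859]
ft_force: [0.5, -0.1, -0.2]
grip_width: 1.0
```

Call:
{"name": "move_arm", "arguments": {
  "motion": "0 0 0.5 0"
}}

```text
clock: 5.4
position: [0.4999, 0.0269, 0.832]
ee_rot: [0.026, 0.49, 0.023, 0.871]
ft_force: [-0.2, -0.6, -0.1]
grip_width: 0.998
```

```bash
python3 s.py
```

```text
5.4 [-0.474  0.164  0.577  0.39  -0.219  2.058 -0.09 ] [0.4999 0.0269 0.832 ]
[[ 0.518 -0.015  0.855]
 [ 0.067  0.998 -0.023]
 [-0.853  0.069  0.518]]
```

```bash
cat > desk.py <<'E'
from h import *
yaw=.0105
cc=np.array([.6111,-.0580,.1060])
cz,s,c=np.array([0,0,1.]),np.sin(np.radians(31)),np.cos(np.radians(31))
hx=np.array([np.cos(yaw),np.sin(yaw),0]);ey=np.array([-np.sin(yaw),np.cos(yaw),0])
n=cz*c-hx*s;ex=hx*c+cz*s
def loc(P): return np.stack([(P-cc)@ex,(P-cc)@ey,(P-cc)@n],-1)
def W(x,y,z): return cc+x*ex+y*ey+z*n
E
python3 - <<'E'
from desk import *
P,p=cloud('side0')
X=loc(P);m=(p.max(-1)<60)&(abs(X[...,0])<.03)&(X[...,1]>.03)&(X[...,1]<.3)&(X[...,2]>.01)&(X[...,2]<.06)
print(m.sum(),np.percentile(X[m],[2,25,50,75,98],axis=0).round(4))
P,p=cloud('scene0');X=loc(P);m=(p.max(-1)<60)&(abs(X[...,0])<.03)&(X[...,1]>.03)&(X[...,1]<.3)&(X[...,2]>.01)&(X[...,2]<.06)
print(m.sum(),np.percentile(X[m],[2,25,50,75,98],axis=0).round(4))
m=(X[...,2]>.06)&(X[...,2]<.09)&(abs(X[...,0]-.04)<.02)&(abs(X[...,1]-.1)<.25);print('rail',np.percentile(X[m],[2,50,98],axis=0).round(4))
o=get_obs();p0=o['position']
for h in(.15,.08,.013):
    print(h,W(-.001,.135,h).round(4),(W(-.001,.135,h)-p0).round(4))
print('n',n.round(4))
for f,pts in(('side0',[W(0,.08,.031),W(0,.19,.031),W(0,.043,.02),W(.038,.0225,.07),W(.038,.2475,.07)]),('scene0',[W(0,.08,.031),W(0,.19,.031),W(.038,.0225,.07),W(.038,.2475,.07)])): print(f,proj(f,np.array(pts)).round(0).tolist())
E
```

```text
Traceback (most recent call last):
IndexError: index -1 is out of bounds for axis 0 with size 0
```

Run:
```python
from desk import *
for f in('side0','scene0'):
    P,p=cloud(f);X=loc(P);b=(abs(X[...,0])<.03)&(X[...,1]>.03)&(X[...,1]<.3)&(X[...,2]>.01)&(X[...,2]<.06)
    m=b&(p.max(-1)<95);print(f,b.sum(),m.sum(),p[232,352] if f=='side0' else p[282,320])
    if m.sum():print(np.percentile(X[m],[2,25,50,75,98],axis=0).round(4))
m=(X[...,2]>.06)&(X[...,2]<.09)&(abs(X[...,0]-.04)<.02)&(abs(X[...,1]-.1)<.25);print('rail',np.percentile(X[m],[2,50,98],axis=0).round(4))
o=get_obs();p0=o['position']
for h in(.15,.08,.013):
    print(h,W(-.001,.135,h).round(4),(W(-.001,.135,h)-p0).round(4))
print('n',n.round(4))
for f,pts in(('side0',[W(0,.08,.031),W(0,.19,.031),W(0,.043,.02),W(.038,.0225,.07),W(.038,.2475,.07)]),('scene0',[W(0,.08,.031),W(0,.19,.031),W(.038,.0225,.07),W(.038,.2475,.07)])): print(f,proj(f,np.array(pts)).round(0).tolist())
```

```text
side0 431 215 [68 57 45]
[[-0.0052  0.0401  0.0163]
 [-0.0024  0.083   0.0296]
 [ 0.0003  0.1131  0.0309]
 [ 0.003   0.1459  0.0318]
 [ 0.0058  0.1821  0.0333]]
scene0 1017 637 [19 17 14]
[[-0.0032  0.0828  0.0162]
 [ 0.0012  0.1104  0.0201]
 [ 0.0024  0.1378  0.0243]
 [ 0.0033  0.1668  0.0285]
 [ 0.0049  0.191   0.0323]]
rail [[0.0344 0.0669 0.0624]
 [0.0386 0.1901 0.0717]
 [0.0417 0.2943 0.0766]]
0.15 [0.5316 0.0762 0.2341] [ 0.0317  0.0493 -0.5979]
0.08 [0.5676 0.0766 0.1741] [ 0.0677  0.0497 -0.6579]
0.013 [0.6021 0.0769 0.1166] [ 0.1022  0.0501 -0.7153]
n [-0.515  -0.0054  0.8572]
side0 [[356.0, 239.0], [340.0, 212.0], [365.0, 253.0], [374.0, 229.0], [338.0, 177.0]]
scene0 [[293.0, 270.0], [353.0, 286.0], [258.0, 240.0], [386.0, 271.0]]
```

Call:
{"name": "move_arm", "arguments": {
  "motion": "0 0.01 -0.06 0; 0.005 0.02 -0.12 0; 0.01 0.03 -0.18 0; 0.015 0.04 -0.24 0; 0.02 0.049 -0.3 0; 0.025 0.049 -0.36 0; 0.03 0.049 -0.42 0; 0.03 0.049 -0.48 0; 0.03 0.049 -0.54 0; 0.03 0.049 -0.57 0",
  "grip": 0.33,
  "force": 50
}}

```text
clock: 6.65
position: [0.5311, 0.0765, 0.2798]
ee_rot: [0.027, 0.491, 0.024, 0.87]
ft_force: [1.1, 0.6, -0.2]
grip_width: 0.331
```

```bash
python3 s.py
python3 - <<'E'
from desk import *
snap('wrist','w1');snap('scene','sc1');snap('side','sd1')
o=get_obs();print(loc(o['position']).round(4),o['grip_width'])
E
```

```text
6.65 [-0.839 -0.356  0.454  2.106  0.371  0.846 -0.548] [0.5311 0.0765 0.2798]
[[ 0.516 -0.015  0.856]
 [ 0.069  0.997 -0.024]
 [-0.854  0.071  0.516]]
[0.0208 0.1349 0.1896] 0.3280704447740379
```

View pics/w1.png

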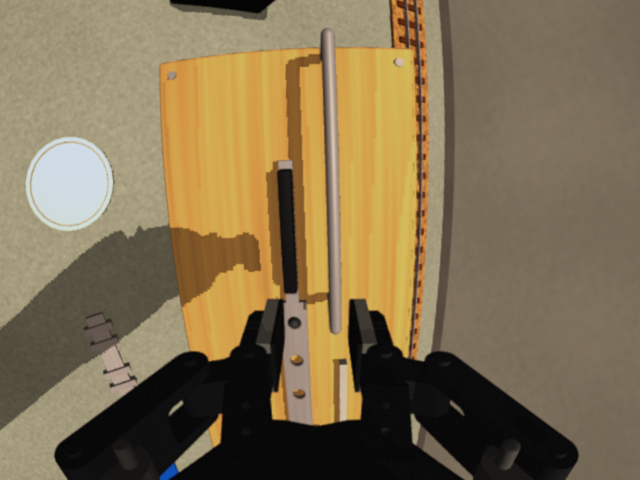

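View pics/sc1.png

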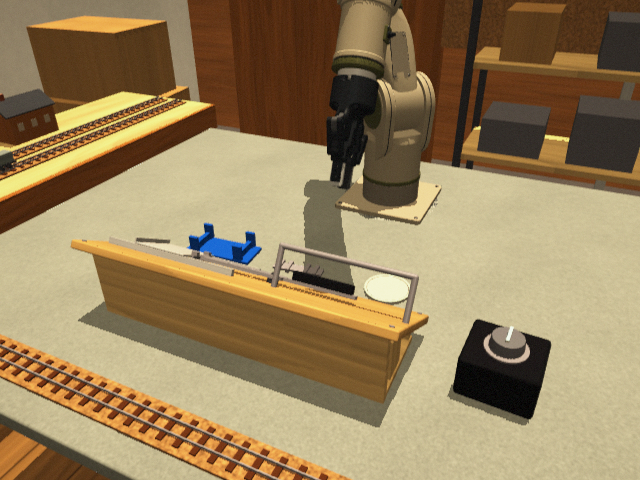

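```bash
cat >> desk.py <<'E'
def fcloud(f):
    z=np.load(f+'.npz');K=z['K'];d=z['d'];v,u=np.mgrid[:480,:640]
    a=(u-K[0,2])/K[0,0];b=(v-K[1,2])/K[1,1];r=np.hypot(a,b)+1e-9;t=np.tan(r)/r
    c=np.stack([a*t*d,-b*t*d,-d],-1);P=c@R.from_quat(z['att']).as_matrix().T+z['eye'];P[d==0]=np.nan
    return loc(P),z['p']
E
python3 - <<'E'
from desk import *
X,p=fcloud('w1')
for u,v in[(287,180),(287,230),(289,285),(333,60),(334,150),(335,250),(335,325),(250,150),(380,150),(294,323),(297,360),(300,345),(172,75),(400,62)]:print(u,v,X[v,u].round(4))
E
```

```text
287 180 [0.0003 0.1811 0.0314]
287 230 [-0.0017  0.1388  0.0316]
289 285 [-0.0026  0.0889  0.0313]
333 60 [0.039  0.2703 0.0731]
334 150 [0.0376 0.2051 0.0744]
335 250 [0.0366 0.1326 0.0755]
335 325 [0.0357 0.071  0.0758]
250 150 [-3.480e-02  2.074e-01 -2.000e-04]
380 150 [0.0829 0.2036 0.0013]
294 323 [-0.0011  0.0454  0.0206]
297 360 [-0.0021 -0.0095  0.0013]
300 345 [0.0031 0.0185 0.0168]
172 75 [-0.1058  0.2848  0.0048]
400 62 [0.1037 0.2857 0.0021]
```

Call:
{"name": "move_arm", "arguments": {
  "motion": "-0.005 0 -0.03 0; 0.005 0 -0.055 0; 0.018 0 -0.077 0; 0.031 0 -0.098 0; 0.031 0 -0.098 0"
}}

```text
clock: 7.42
position: [0.5639, 0.0771, 0.1852]
ee_rot: [0.026, 0.491, 0.024, 0.87]
ft_force: [-0.1, -0.9, 0.4]
grip_width: 0.328
```

```bash
python3 s.py
python3 - <<'E'
from desk import *
snap('wrist','w2');
o=get_obs();print(loc(o['position']).round(4),o['grip_width'])
T=R.from_quat(o['ee_rot']).as_matrix();print((T[:,0]@np.c_[ex,ey,n]).round(3),(T[:,2]@np.c_[ex,ey,n]).round(3))
X,p=fcloud('w2')
for v in range(150,340,15): 
    r=[(u,X[v,u].round(3).tolist()) for u in (250,270,280,290,310,330,340,350)]
    print(v,r)
E
```

```text
7.425 [-0.87  -0.169  0.577  2.181  0.311  0.577 -0.494] [0.5639 0.0771 0.1852]
[[ 0.517 -0.016  0.856]
 [ 0.067  0.998 -0.022]
 [-0.854  0.069  0.516]]
[0.0015 0.1358 0.0919] 0.32721013564260615
[ 0.004  0.062 -0.998] [ 1.    -0.031  0.002]
150 [(250, [-0.038, 0.208, 0.0]), (270, [-0.025, 0.207, 0.001]), (280, [-0.019, 0.207, 0.001]), (290, [-0.012, 0.206, 0.001]), (310, [0.001, 0.206, 0.0]), (330, [0.013, 0.206, 0.001]), (340, [0.02, 0.205, 0.001]), (350, [0.026, 0.205, 0.001])]
165 [(250, [-0.038, 0.198, 0.001]), (270, [-0.025, 0.197, 0.001]), (280, [-0.019, 0.197, 0.0]), (290, [-0.013, 0.197, 0.0]), (310, [0.0, 0.197, 0.016]), (330, [0.013, 0.196, 0.002]), (340, [0.019, 0.196, 0.001]), (350, [0.026, 0.196, 0.002])]
180 [(250, [-0.039, 0.188, 0.002]), (270, [-0.026, 0.188, 0.002]), (280, [-0.019, 0.187, 0.001]), (290, [-0.013, 0.187, 0.002]), (310, [0.0, 0.19, 0.031]), (330, [0.013, 0.186, 0.0]), (340, [0.019, 0.186, 0.001]), (350, [0.026, 0.186, 0.001])]
195 [(250, [-0.04, 0.178, -0.0]), (270, [-0.026, 0.178, 0.0]), (280, [-0.02, 0.178, 0.001]), (290, [-0.013, 0.177, 0.001]), (31
[... 1631 characters left out ...]
[-0.017, 0.147, 0.098]), (280, [-0.012, 0.147, 0.099]), (290, [-0.017, 0.104, 0.001]), (310, [-0.002, 0.117, 0.032]), (330, [0.011, 0.103, 0.002]), (340, [0.018, 0.103, 0.002]), (350, [0.017, 0.146, 0.097])]
315 [(250, [-0.025, 0.143, 0.104]), (270, [-0.015, 0.146, 0.111]), (280, [-0.012, 0.145, 0.108]), (290, [-0.018, 0.092, 0.0]), (310, [-0.002, 0.107, 0.031]), (330, [0.011, 0.091, 0.0]), (340, [0.018, 0.091, 0.002]), (350, [0.016, 0.139, 0.098])]
330 [(250, [-0.023, 0.142, 0.115]), (270, [-0.014, 0.146, 0.122]), (280, [-0.012, 0.139, 0.109]), (290, [-0.018, 0.079, -0.0]), (310, [-0.003, 0.096, 0.031]), (330, [0.011, 0.079, 0.001]), (340, [0.018, 0.079, 0.0]), (350, [0.016, 0.136, 0.106])]
```

View pics/w2.png

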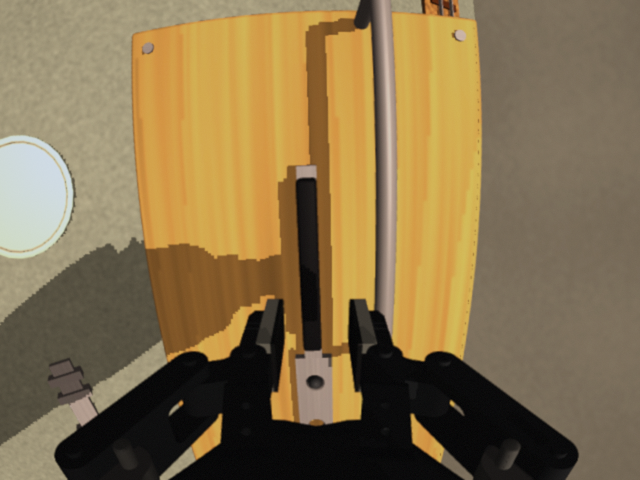

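Run:
```python
from desk import *
X,p=fcloud('w2');t=np.array([.0015,.1358,.0919])
m=(X[...,2]>.085)&(abs(X[...,0])<.12);Y=X[m]-t
for h in np.arange(.005,.13,.008):
    k=Y[(abs(Y[:,2]-h)<.004)&(Y[:,0]>0)];l=Y[(abs(Y[:,2]-h)<.004)&(Y[:,0]<0)]
    if len(k)>3 and len(l)>3:print(round(h,3),len(k),'R x',k[:,0].min().round(3),k[:,0].max().round(3),'y',k[:,1].min().round(3),k[:,1].max().round(3),'L',l[:,0].max().round(3),l[:,0].min().round(3))
```

```text
0.005 180 R x 0.014 0.027 y -0.012 0.011 L -0.013 -0.026
0.013 405 R x 0.014 0.028 y -0.013 0.011 L -0.013 -0.027
0.021 429 R x 0.014 0.028 y -0.013 0.01 L -0.013 -0.027
0.029 519 R x 0.014 0.028 y -0.013 0.01 L -0.013 -0.027
0.037 615 R x 0.014 0.031 y -0.014 0.009 L -0.013 -0.03
0.045 896 R x 0.015 0.046 y -0.013 0.011 L -0.015 -0.044
0.053 2801 R x 0.015 0.05 y -0.017 0.01 L -0.013 -0.05
0.061 2083 R x 0.014 0.053 y -0.018 0.012 L -0.012 -0.052
0.069 2313 R x 0.009 0.057 y -0.018 0.013 L -0.005 -0.056
0.077 4121 R x 0.0 0.061 y -0.019 0.013 L -0.0 -0.06
0.085 4257 R x 0.0 0.065 y -0.012 0.013 L -0.0 -0.063
0.093 4998 R x 0.0 0.067 y -0.007 0.015 L -0.0 -0.066
0.101 1643 R x 0.008 0.066 y -0.003 0.015 L -0.007 -0.065
```

```bash
python3 - <<'E'
from desk import *
X,p=fcloud('w2');t=np.array([.0015,.1358,.0919])
m=(X[...,2]>.085)&(abs(X[...,0])<.12);Y=X[m]-t
for s in(1,-1):
  for x in np.arange(.012,.068,.003):
    k=Y[abs(s*Y[:,0]-x)<.0015]
    if len(k)>3:print(s,round(x,3),len(k),np.percentile(k[:,2],[0,2,10,50,100]).round(3))
E
python3 -c "
import cv2;a=cv2.imread('pics/w2.png')[280:480,330:630];cv2.imwrite('pics/w2z.png',cv2.resize(a,(750,500)))"
```

```text
1 0.012 1081 [0.065 0.072 0.075 0.088 0.101]
1 0.015 2438 [0.001 0.005 0.017 0.068 0.102]
1 0.018 2036 [0.004 0.01  0.027 0.075 0.102]
1 0.021 1623 [0.004 0.011 0.03  0.073 0.101]
1 0.024 1228 [0.007 0.01  0.02  0.06  0.096]
1 0.027 817 [0.007 0.011 0.018 0.053 0.097]
1 0.03 480 [0.04  0.043 0.047 0.054 0.097]
1 0.033 594 [0.041 0.043 0.047 0.055 0.096]
1 0.036 896 [0.043 0.045 0.051 0.056 0.061]
1 0.039 1055 [0.046 0.048 0.053 0.059 0.069]
1 0.042 1679 [0.045 0.051 0.056 0.068 0.094]
1 0.045 2400 [0.046 0.052 0.058 0.076 0.096]
1 0.048 1822 [0.05  0.054 0.059 0.081 0.096]
1 0.051 1134 [0.057 0.061 0.066 0.085 0.097]
1 0.054 1262 [0.064 0.068 0.073 0.092 0.101]
1 0.057 905 [0.07  0.074 0.078 0.092 0.102]
1 0.06 701 [0.075 0.079 0.083 0.094 0.102]
1 0.063 314 [0.083 0.085 0.088 0.095 0.101]
1 0.066 87 [0.087 0.091 0.093 0.095 0.099]
-1 0.012 1434 [0.001 0.007 0.032 0.084 0.101]
-1 0.015 2620 [0.001 0.006 0.019 0.057 0.101]
-1 0.018 1976 [0.004 0.01  0.026 0.075 0.102]
-1 0.021 1201 [0.005 0.012 0.029 0.07  0.097]
-1 0.024 1063 [0.007 0.01  0.019 0.057 0.096]
-1 0.027 536 [0.008 0.012 0.022 0.086 0.096]
-1 0.03 546 [0.04  0.042 0.045 0.054 0.097]
-1 0.033 677 [0.042 0.044 0.047 0.054 0.096]
-1 0.036 908 [0.044 0.047 0.052 0.056 0.064]
-1 0.039 1094 [0.046 0.047 0.054 0.06  0.072]
-1 0.042 1894 [0.046 0.051 0.056 0.07  0.094]
-1 0.045 2566 [0.048 0.053 0.059 0.077 0.095]
-1 0.048 1502 [0.051 0.055 0.06  0.081 0.096]
-1 0.051 1232 [0.057 0.064 0.069 0.089 0.099]
-1 0.054 1138 [0.066 0.07  0.075 0.092 0.101]
-1 0.057 855 [0.073 0.075 0.08  0.093 0.102]
-1 0.06 538 [0.078 0.082 0.085 0.095 0.102]
-1 0.063 219 [0.086 0.088 0.09  0.095 0.1  ]
-1 0.066 28 [0.091 0.092 0.093 0.095 0.097]
```

View pics/w2z.png

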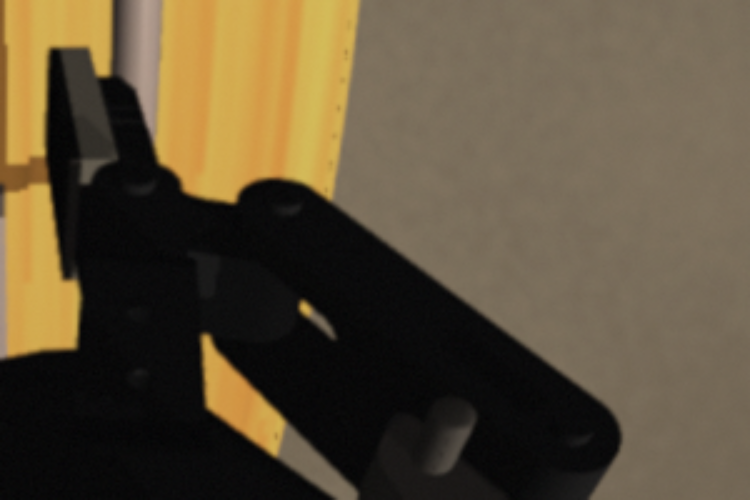

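```bash
cat > fit.py <<'E'
from kin import *
D2=D+[([-0.549,0.178,0.571,0.518,-0.171,2.058,-0.119],[0.5183,0.051,0.77],None),([-0.474,0.164,0.577,0.39,-0.219,2.058,-0.09],[0.4999,0.0269,0.832],None),([-0.839,-0.356,0.454,2.106,0.371,0.846,-0.548],[0.5311,0.0765,0.2798],None),([-0.87,-0.169,0.577,2.181,0.311,0.577,-0.494],[0.5639,0.0771,0.1852],None),([-0.461,0.229,0.456,0.66,-0.148,2.058,-0.111],[0.5457,0.0521,0.678],None)]
def rows(q):
    A=frames(q);return np.stack([[0,0,1],A[1][:,1],A[2][:,2],A[4][:,2],A[4][:,1],A[6][:,2]],1)
M=np.concatenate([rows(q) for q,p,_ in D2]);b=np.concatenate([p for _,p,_ in D2])
PX,res,rk,sv=np.linalg.lstsq(M,b,rcond=None)
def FK2(q):
    T=frames(q)[6];return rows(q)@PX,np.stack([T[:,2],T[:,1],-T[:,0]],1)
def ik(p,T,q0):
    f=lambda x:np.concatenate([FK2(x)[0]-p,R.from_matrix(FK2(x)[1]@T.T).as_rotvec(),1e-4*(x-q0)])
    r=least_squares(f,np.clip(q0,LO+.01,HI-.01),bounds=(LO,HI));e=f(r.x);return r.x,np.linalg.norm(e[:3]),np.linalg.norm(e[3:6])
E
python3 - <<'E'
from fit import *
from desk import W,ex,ey,n
print(PX.round(4),sv.round(3),np.abs(M@PX-b).max())
q0=np.array([-0.87,-0.169,0.577,2.181,0.311,0.577,-0.494])
for phi in(0,14,18,20):
  f=np.radians(phi);a=np.sin(f)*ex-np.cos(f)*n;l=np.cos(f)*ex+np.sin(f)*n
  T=np.stack([a,np.cross(l,a),l],1)
  for h,y in((0,.135),(.04,.135),(.04,.179),(.15,.135)):
    r=ik(W(0,y,.023+h)+a*.01,T,q0);print(phi,h,y,r[0].round(2),round(r[1],4),round(r[2],4))
E
```

```text
[ 0.2594 -0.0232  0.4351  0.4936 -0.0191  0.3289] [4.781 3.931 2.818 0.974 0.704 0.551] 0.014653510364382429
0 0 0.135 [-0.82  0.08  0.58  2.15  0.21  0.4  -0.41] 0.0 0.0
0 0.04 0.135 [-0.87 -0.04  0.59  2.17  0.33  0.5  -0.51] 0.0 0.0
0 0.04 0.179 [-0.91 -0.01  0.54  2.15  0.38  0.52 -0.65] 0.0 0.0
0 0.15 0.135 [-0.82 -0.32  0.43  2.17  0.45  0.79 -0.61] 0.0 0.0
14 0 0.135 [-0.71  0.03  0.46  2.35  1.6   0.16 -1.78] 0.0 0.0
14 0.04 0.135 [-0.74 -0.1   0.44  2.37  1.2   0.25 -1.36] 0.0 0.0
14 0.04 0.179 [-0.85 -0.07  0.44  2.34  1.23  0.32 -1.48] 0.0 0.0
14 0.15 0.135 [-0.64 -0.4   0.23  2.36  0.75  0.54 -0.92] 0.0 0.0
18 0 0.135 [-0.58  0.04  0.35  2.38  2.2   0.19 -2.37] 0.0 0.0
18 0.04 0.135 [-0.86 -0.12  0.58  2.42  1.68  0.25 -1.82] 0.0 0.0
18 0.04 0.179 [-0.91 -0.07  0.51  2.39  1.59  0.32 -1.83] 0.0 0.0
18 0.15 0.135 [-0.58 -0.41  0.17  2.41  0.88  0.47 -1.06] 0.0 0.0
20 0 0.135 [-0.53  0.05  0.3   2.39  2.38  0.23 -2.55] 0.0 0.0
20 0.04 0.135 [-0.46 -0.08  0.18  2.42  1.92  0.23 -2.09] 0.0 0.0
20 0.04 0.179 [-0.96 -0.08  0.56  2.41  1.77  0.33 -2.  ] 0.0 0.0
20 0.15 0.135 [-0.26 -0.39 -0.11  2.42  0.77  0.36 -1.  ] 0.0 0.0
```

Run:
```python
import kin
from fit import *
kin.FK=FK2
q0=np.array([-0.87,-0.169,0.577,2.181,0.311,0.577,-0.494])
for name,dp in (('up',(0,0,.0625)),('upin',(-.045,0,.045)),('in',(-.0625,0,0)),('outup',(.04,0,.04)),('out',(.0625,0,0))):
    q=q0.copy()
    for k in range(20):
        q=kin.step(q,dp)
        if k%3==2:
            p,T=FK2(q);print(name,k,p.round(3),T[:,0].round(2),T[:,2].round(2),q.round(2))
```

```text
up 2 [0.563 0.083 0.377] [ 0.52  0.07 -0.85] [ 0.86 -0.02  0.52] [-0.88 -0.31  0.49  1.89  0.32  1.01 -0.46]
up 5 [0.563 0.083 0.564] [ 0.52  0.07 -0.85] [ 0.86 -0.02  0.52] [-0.92 -0.24  0.51  1.45  0.26  1.37 -0.38]
up 8 [0.561 0.083 0.747] [ 0.52  0.07 -0.85] [ 0.86 -0.02  0.52] [-1.02  0.05  0.84  0.8  -0.    1.76 -0.19]
up 11 [0.523 0.082 0.838] [ 0.55  0.07 -0.83] [ 0.84 -0.02  0.55] [-0.6   0.26  0.85  0.29 -0.41  2.06 -0.14]
up 14 [0.489 0.075 0.869] [ 0.59  0.08 -0.8 ] [ 0.8  -0.03  0.59] [-0.46  0.19  0.36  0.26 -0.07  2.06 -0.19]
up 17 [0.461 0.07  0.896] [ 0.64  0.08 -0.76] [ 0.77 -0.03  0.64] [-0.53  0.15  0.43  0.24 -0.07  2.06 -0.19]
upin 2 [0.453 0.094 0.32 ] [ 0.51  0.06 -0.86] [ 0.86 -0.02  0.51] [-0.56 -0.5   0.12  2.16  0.27  0.98 -0.54]
upin 5 [0.409 0.13  0.463] [ 0.49  0.05 -0.87] [ 0.87 -0.02  0.49] [-0.31 -0.5  -0.15  1.85  0.11  1.3  -0.48]
upin 8 [0.314 0.154 0.615] [ 0.48  0.04 -0.88] [ 0.88 -0.02  0.48] [-0.61 -0.5  -0.13  1.52  0.23  1.71 -0.67]
upin 11 [0.185 0.154 0.741] [ 0.48  0.05 -0.88] [ 0.88 -0.02  0.48] [-0.47 -0.47 -0.35  1.13  0.19  2.06 -0.7 
[... 1526 characters left out ...]
  0.84  1.34  0.16 -1.27  1.55 -0.05]
out 2 [0.751 0.083 0.189] [ 0.52  0.07 -0.85] [ 0.86 -0.02  0.52] [-0.61  0.33  0.52  1.7  -0.26  0.61  0.01]
out 5 [0.938 0.083 0.189] [ 0.52  0.07 -0.85] [ 0.86 -0.02  0.52] [-0.37  0.76  0.43  1.08 -0.4   0.82  0.06]
out 8 [1.069 0.08  0.176] [ 0.53  0.07 -0.84] [ 0.85 -0.02  0.53] [-0.29  1.28  1.17  0.35 -1.19  1.16  0.05]
out 11 [1.101 0.071 0.148] [ 0.57  0.07 -0.82] [ 0.82 -0.03  0.57] [-0.18  1.37  1.24  0.16 -1.27  1.1  -0.02]
out 14 [1.119 0.063 0.123] [ 0.61  0.07 -0.79] [ 0.79 -0.03  0.61] [-0.17  1.41  1.22  0.16 -1.27  1.02 -0.01]
out 17 [1.135 0.057 0.104] [ 0.65  0.07 -0.76] [ 0.76 -0.03  0.65] [-0.16  1.44  1.21  0.16 -1.27  0.94  0.  ]
```

Call:
{"name": "move_arm", "arguments": {
  "motion": "-0.015 0 0.06 0; -0.02 0 0.12 0; -0.03 0 0.18 0; -0.04 0 0.24 0; -0.05 0 0.3 0; -0.06 0 0.36 0; -0.06 0 0.42 0; -0.06 0 0.48 0; -0.06 0 0.54 0; -0.06 0 0.6 0",
  "grip": 0.235
}}

```text
clock: 8.72
position: [0.4995, 0.0737, 0.78]
ee_rot: [0.029, 0.491, 0.025, 0.87]
ft_force: [2.4, -2.6, 1.6]
grip_width: 0.236
```

Call:
{"name": "move_arm", "arguments": {
  "motion": "0 0 0.5 0; 0 0 0.5 0"
}}

```text
clock: 8.98
position: [0.5011, 0.0868, 0.8426]
ee_rot: [0.017, 0.466, 0.015, 0.884]
ft_force: [-0.5, 2.6, 0.3]
grip_width: 0.235
```

```bash
python3 s.py
```

```text
8.975 [-0.63   0.143  0.426  0.402  0.029  2.013 -0.207] [0.5011 0.0868 0.8426]
[[ 0.565 -0.011  0.825]
 [ 0.042  0.999 -0.015]
 [-0.824  0.044  0.565]]
```

Call:
{"name": "move_arm", "arguments": {
  "motion": "0 0 0.5 0"
}}

```text
clock: 9.1
position: [0.5149, 0.0997, 0.8694]
ee_rot: [0.017, 0.441, 0.037, 0.896]
ft_force: [1.1, -4.8, 1.8]
grip_width: 0.237
```

Call:
{"name": "move_arm", "arguments": {
  "motion": "0 0 0.5 0"
}}

```text
clock: 9.22
position: [0.5087, 0.0911, 0.8816]
ee_rot: [0.02, 0.429, 0.029, 0.903]
ft_force: [0.8, -2.3, -1.1]
grip_width: 0.237
```

Call:
{"name": "move_arm", "arguments": {
  "motion": "0 0 0.5 0"
}}

```text
clock: 9.35
position: [0.4976, 0.0855, 0.8936]
ee_rot: [0.024, 0.417, 0.029, 0.908]
ft_force: [0.3, -1.5, 1.1]
grip_width: 0.236
```

```bash
python3 s.py
```

```text
9.35 [-0.591  0.268  1.09   0.161 -0.65   2.059 -0.135] [0.4976 0.0855 0.8936]
[[ 0.65  -0.032  0.759]
 [ 0.072  0.997 -0.02 ]
 [-0.756  0.068  0.651]]
```

Call:
{"name": "move_arm", "arguments": {
  "motion": "0 0 0.5 0"
}}

```text
clock: 9.48
position: [0.4836, 0.0818, 0.9081]
ee_rot: [0.026, 0.402, 0.03, 0.915]
ft_force: [-0.3, -0.1, -0.2]
grip_width: 0.237
```

Call:
{"name": "move_arm", "arguments": {
  "motion": "0 0 0.5 0"
}}

```text
clock: 9.6
position: [0.4655, 0.0793, 0.9212]
ee_rot: [0.027, 0.39, 0.034, 0.92]
ft_force: [-0.3, -0.5, 0.8]
grip_width: 0.232
```

Call:
{"name": "move_arm", "arguments": {
  "motion": "0 0 0.5 0"
}}

```text
clock: 9.72
position: [0.4471, 0.0735, 0.934]
ee_rot: [0.029, 0.378, 0.034, 0.925]
ft_force: [0.2, -0.2, -0.2]
grip_width: 0.232
```

```bash
python3 s.py
```

```text
9.725 [-0.74   0.199  1.337  0.161 -0.737  2.059 -0.121] [0.4471 0.0735 0.934 ]
[[ 0.712 -0.04   0.701]
 [ 0.084  0.996 -0.029]
 [-0.697  0.079  0.713]]
```

```bash
cat > path.py <<'E'
import kin,sys
from fit import *
from desk import W,ex,ey,n,loc
from workcell import get_obs
kin.FK=FK2
o=get_obs();q=o['joint_pos'];T=R.from_quat(o['ee_rot']).as_matrix();a=T[:,0]
print('a local',(a@np.c_[ex,ey,n]).round(3),'cur',loc(o['position']).round(4))
G=W(-.0012,.135,.023)+a*.007;A=G-.03*a;B=A+.06*n
p0=o['position'];off=FK2(q)[0]-p0
for nm,t in(('B',B),('A',A),('G',G),('lift',G+.042*n-.0035*ey),('shift',G+.042*n+.0405*ey),('low',G+.044*ey)):
    print(nm,t.round(4),'rel',(t-p0).round(4),end=' ')
    for k in range(40):
        p,TT=FK2(q);d=t+off-p
        if np.linalg.norm(d)<.001:break
        # keep nominal rotation
        nn=np.linalg.norm(d);dd=d*min(1,.05/nn);pt=p+dd
        f=lambda x:np.concatenate([FK2(x)[0]-pt,R.from_matrix(FK2(x)[1]@T.T).as_rotvec(),1e-3*(x-q)])
        lo=np.maximum(LO+.002,q-kin.VM);hi=np.minimum(HI-.002,q+kin.VM);q=least_squares(f,np.clip(q,lo+1e-6,hi-1e-6),bounds=(lo,hi)).x
    print(k,round(nn,4),R.from_matrix(FK2(q)[1]@T.T).magnitude().round(3),q.round(2))
E
python3 path.py
```

```text
a local [ 0.253  0.077 -0.965] cur [0.287  0.1332 0.7935]
B [0.5495 0.0746 0.1926] rel [ 0.1025  0.0011 -0.7414] Traceback (most recent call last):
  File "path.py", line 19, in <module>
    print(k,round(nn,4),R.from_matrix(FK2(q)[1]@T.T).magnitude().round(3),q.round(2))
                        ^^^^^^^^^^^^^^^^^^^^^^^^^^^^^^^^^^^^^^^^^^^^^^
AttributeError: 'float' object has no attribute 'round'
```

```bash
sed -i 's/R.from_matrix(FK2(q)\[1\]@T.T).magnitude().round(3)/round(float(R.from_matrix(FK2(q)[1]@T.T).magnitude()),3)/' path.py; python3 path.py
```

```text
a local [ 0.253  0.077 -0.965] cur [0.287  0.1332 0.7935]
B [0.5495 0.0746 0.1926] rel [ 0.1025  0.0011 -0.7414] 17 0.0493 0.0 [-0.52 -0.25  0.24  2.4   0.71  0.24 -0.87]
A [0.5804 0.0749 0.1411] rel [ 0.1334  0.0014 -0.7928] 3 0.0021 0.0 [-0.26 -0.04  0.06  2.38  1.39  0.06 -1.56]
G [0.6018 0.0774 0.1202] rel [ 0.1547  0.004  -0.8137] 3 0.0065 0.0 [ 0.31  0.09 -0.47  2.3   2.2   0.07 -2.31]
lift [0.5802 0.0737 0.1562] rel [ 1.331e-01  2.000e-04 -7.777e-01] 7 0.0039 0.0 [ 0.89 -0.04 -1.08  2.29  0.33  0.08 -0.51]
shift [0.5797 0.1177 0.1562] rel [ 0.1327  0.0442 -0.7777] 4 0.0011 0.0 [ 1.15  0.02 -1.43  2.29  1.15  0.14 -1.36]
low [0.6013 0.1214 0.1202] rel [ 0.1543  0.048  -0.8137] 3 0.0061 0.0 [ 0.77  0.23 -1.08  2.27  1.78  0.28 -1.88]
```

Call:
{"name": "move_arm", "arguments": {
  "motion": "0.01 0 -0.06 0; 0.02 0 -0.12 0; 0.03 0 -0.18 0; 0.04 0 -0.24 0; 0.05 0 -0.3 0; 0.06 0 -0.36 0; 0.07 0 -0.42 0; 0.08 0 -0.48 0; 0.09 0 -0.54 0; 0.1 0 -0.6 0"
}}

```text
clock: 10.98
position: [0.518, 0.0611, 0.5308]
ee_rot: [0.029, 0.376, 0.033, 0.925]
ft_force: [-0.2, 0.6, 0.1]
grip_width: 0.235
```

```bash
python3 s.py; python3 path.py
```

```text
10.975 [-0.472 -0.495  0.105  1.822  0.26   1.035 -0.394] [0.518  0.0611 0.5308]
[[ 0.714 -0.04   0.699]
 [ 0.084  0.996 -0.029]
 [-0.695  0.079  0.715]]
a local [ 0.255  0.076 -0.964] cur [0.14   0.1201 0.4114]
B [0.5495 0.0746 0.1925] rel [ 0.0315  0.0135 -0.3382] 7 0.04 0.0 [-0.2  -0.25 -0.09  2.38  0.46  0.24 -0.69]
A [0.5804 0.0749 0.1411] rel [ 0.0624  0.0138 -0.3897] 3 0.0018 0.0 [ 0.22 -0.05 -0.45  2.36  1.09  0.08 -1.3 ]
G [0.6018 0.0774 0.1202] rel [ 0.0838  0.0163 -0.4105] 3 0.0064 0.0 [ 0.36  0.06 -0.56  2.32  1.91  0.08 -2.06]
lift [0.5802 0.0737 0.1562] rel [ 0.0622  0.0126 -0.3745] 4 0.008 0.0 [-0.31 -0.11  0.06  2.37  0.89  0.13 -1.09]
shift [0.5798 0.1177 0.1562] rel [ 0.0617  0.0566 -0.3745] 1 0.044 0.0 [-0.19 -0.08 -0.17  2.34  1.08  0.19 -1.37]
low [0.6013 0.1214 0.1202] rel [ 0.0833  0.0603 -0.4105] 3 0.0027 0.0 [-0.23  0.05 -0.09  2.32  1.7   0.15 -1.95]
```

Call:
{"name": "move_arm", "arguments": {
  "motion": "0.03 0.005 -0.05 0; 0.05 0.01 -0.1 0; 0.06 0.013 -0.15 0; 0.06 0.013 -0.2 0; 0.06 0.013 -0.25 0; 0.045 0.013 -0.29 0; 0.03 0.013 -0.335 0; 0.03 0.013 -0.335 0"
}}

```text
clock: 11.98
position: [0.548, 0.0737, 0.1929]
ee_rot: [0.027, 0.38, 0.033, 0.924]
ft_force: [0.8, -0.7, 0.6]
grip_width: 0.237
```

```bash
python3 s.py; python3 path.py; python3 -c "
from desk import *
snap('wrist','w3')"
```

```text
11.975 [-3.00e-01 -2.50e-01  1.00e-03  2.38e+00  5.36e-01  2.60e-01 -7.57e-01] [0.548  0.0737 0.1929]
[[ 0.709 -0.039  0.704]
 [ 0.081  0.996 -0.026]
 [-0.7    0.075  0.71 ]]
a local [ 0.248  0.074 -0.966] cur [-0.0081  0.1324  0.1063]
B [0.5496 0.0747 0.1926] rel [ 0.0016  0.0009 -0.0003] 1 0.0018 0.0 [-0.3  -0.24  0.    2.38  0.54  0.26 -0.76]
A [0.5805 0.075  0.1412] rel [ 0.0325  0.0012 -0.0517] 2 0.0121 0.0 [-0.04 -0.05 -0.21  2.36  1.08  0.1  -1.29]
G [0.6018 0.0774 0.1202] rel [ 0.0538  0.0037 -0.0727] 3 0.0036 0.0 [-0.01  0.04 -0.2   2.33  1.81  0.08 -1.97]
lift [0.5802 0.0737 0.1562] rel [ 0.0322 -0.     -0.0367] 4 0.0063 0.0 [-0.26 -0.1  -0.    2.35  0.84  0.14 -1.04]
shift [0.5797 0.1177 0.1562] rel [ 0.0317  0.0439 -0.0367] 1 0.044 0.0 [-0.12 -0.06 -0.24  2.32  1.03  0.19 -1.32]
low [0.6013 0.1214 0.1202] rel [ 0.0533  0.0477 -0.0727] 3 0.0018 0.0 [-0.37  0.05  0.04  2.32  1.62  0.15 -1.88]
```

View pics/w3.png

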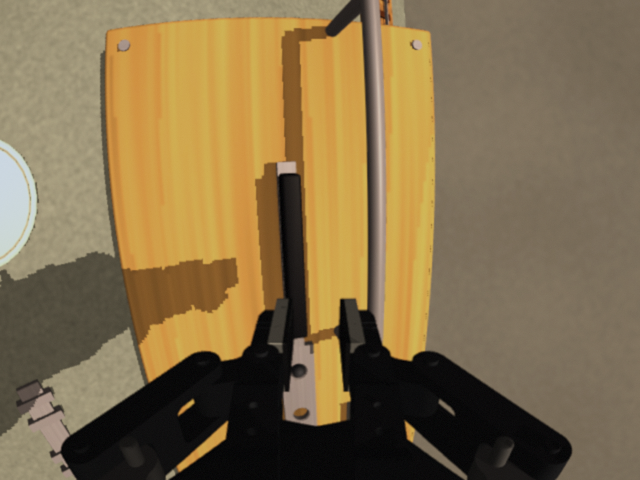

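```bash
cat > tf.py <<'E'
from desk import *
def tool(f,pos,rot):
    X,p=fcloud(f);P=cc+X[...,:1]*ex+X[...,1:2]*ey+X[...,2:]*n
    T=R.from_quat(rot).as_matrix();Q=(P-pos)@T;return np.stack([Q[...,2],Q[...,1],-Q[...,0]],-1),X
E
python3 - <<'E'
from tf import *
o=get_obs();Q,X=tool('w3',o['position'],o['ee_rot'])
# rail/grip points
rail=(abs(X[...,0]-.037)<.012)&(X[...,2]>.066)&(X[...,2]<.08)&(X[...,1]>.12)&(X[...,1]<.22)
r=Q[rail];print('rail lat',np.percentile(r[:,0],[2,50,98]).round(4),'ax max',np.percentile(r[:,2],[2,50,98]).round(4), rail.sum())
g=(abs(X[...,0])<.012)&(X[...,2]>.028)&(X[...,2]<.034)&(X[...,1]>.11)&(X[...,1]<.17)
print('grip top local',np.percentile(X[g],[2,50,98],axis=0).round(4).tolist());print('tool',np.percentile(Q[g],[2,50,98],axis=0).round(4).tolist())
f=(Q[...,2]>-.005)&(Q[...,2]<.12)&(abs(Q[...,1])<.03)
for x in np.arange(.008,.06,.003):
    k=Q[f&(abs(Q[...,0]-x)<.0015)];l=Q[f&(abs(-Q[...,0]-x)<.0015)]
    if len(k)>5:print(round(x,3),np.percentile(k[:,2],[0,2,10]).round(3),np.percentile(l[:,2],[0,2,10]).round(3))
E
```

```text
rail lat [0.0233 0.0283 0.0341] ax max [-0.05   -0.0452 -0.0405] 3448
grip top local [[-0.0082, 0.1117, 0.0292], [-0.0027, 0.1417, 0.0316], [0.0032, 0.1688, 0.0329]]
tool [[-0.023, -0.027, -0.078], [-0.017, 0.0028, -0.0748], [-0.0113, 0.0298, -0.0718]]
0.008 [-0.001  0.006  0.018] [0.072 0.073 0.075]
0.011 [0.003 0.009 0.025] [0.016 0.07  0.074]
0.014 [0.004 0.011 0.032] [-0.002  0.005  0.018]
0.017 [0.005 0.009 0.023] [0.003 0.009 0.025]
0.02 [0.006 0.011 0.02 ] [0.003 0.012 0.033]
0.023 [0.04  0.041 0.046] [0.005 0.008 0.02 ]
0.026 [0.041 0.042 0.046] [0.007 0.011 0.023]
0.029 [0.042 0.045 0.05 ] [0.04  0.042 0.045]
0.032 [0.044 0.046 0.051] [0.041 0.043 0.047]
0.035 [0.044 0.047 0.053] [0.042 0.046 0.051]
0.038 [0.045 0.05  0.055] [0.044 0.046 0.052]
0.041 [0.049 0.053 0.058] [0.043 0.048 0.054]
0.044 [0.053 0.057 0.064] [0.046 0.051 0.057]
0.047 [0.06  0.063 0.068] [0.051 0.054 0.06 ]
0.05 [0.065 0.069 0.073] [0.056 0.06  0.065]
0.053 [0.069 0.074 0.078] [0.063 0.066 0.071]
0.056 [0.075 0.079 0.082] [0.067 0.071 0.075]
0.059 [0.082 0.083 0.085] [0.072 0.076 0.079]
```

```bash
cat > meas.py <<'E'
from tf import *
import sys
f=sys.argv[1]
o=get_obs();snap('wrist',f);o2=get_obs();print(loc(o['position']).round(4),loc(o2['position']).round(4),o2['clock'],o2['joint_pos'].round(3),o2['ft_force'].round(1),o2['grip_width'].round(3))
Q,X=tool(f,o['position'],o['ee_rot'])
T=R.from_quat(o['ee_rot']).as_matrix();print('a,l',(T[:,0]@np.c_[ex,ey,n]).round(3),(T[:,2]@np.c_[ex,ey,n]).round(3))
rail=(abs(X[...,0]-.037)<.012)&(X[...,2]>.066)&(X[...,2]<.08)&(X[...,1]>.12)&(X[...,1]<.25)
r=X[rail];print('rail local',np.percentile(r[:,0],[2,50,98]).round(4),np.percentile(r[:,2],[50,98]).round(4))
g=(abs(X[...,0])<.02)&(X[...,2]>.025)&(X[...,2]<.036)&(X[...,1]>.1)&(X[...,1]<.188)&(Q[...,2]<-.005)
for y in(.11,.13,.15,.17):
    k=X[g&(abs(X[...,1]-y)<.01)]
    if len(k):print('grip',y,np.percentile(k[:,0],[3,50,97]).round(4),k[:,2].mean().round(4))
fm=(Q[...,2]>.008)&(Q[...,2]<.035)&(abs(Q[...,1])<.03)&(abs(Q[...,0])<.05)
print('fingers lat',np.percentile(Q[fm&(Q[...,0]>0)][:,0],[1,50,99]).round(4),np.percentile(Q[fm&(Q[...,0]<0)][:,0],[1,50,99]).round(4),'tip ax',np.percentile(Q[(abs(Q[...,0])<.03)&(abs(Q[...,1])<.03)&(Q[...,2]>-.01)][:,2],[.5]).round(4))
E
python3 meas.py w4
```

```text
Traceback (most recent call last):
  File "meas.py", line 4, in <module>
    o=get_obs();snap('wrist',f);o2=get_obs();print(loc(o['position']).round(4),loc(o2['position']).round(4),o2['clock'],o2['joint_pos'].round(3),o2['ft_force'].round(1),o2['grip_width'].round(3))
                                                                                                                                                                         ^^^^^^^^^^^^^^^^^^^^^^
AttributeError: 'float' object has no attribute 'round'
```

```bash
sed -i "s/o2\['grip_width'\].round(3)/round(o2['grip_width'],3)/" meas.py; python3 meas.py w5
```

```text
[-0.0036  0.1331  0.1085] [-0.0031  0.1334  0.1087] 12.125 [-0.303 -0.251  0.005  2.373  0.534  0.26  -0.755] [0.  0.  0.7] 0.237
a,l [ 0.254  0.075 -0.964] [ 0.967 -0.035  0.252]
rail local [0.0307 0.034  0.0397] [0.0748 0.0767]
grip 0.11 [-0.0079 -0.0003  0.0038] 0.0313
grip 0.13 [-0.0083 -0.0029  0.0029] 0.0312
grip 0.15 [-0.0083 -0.0029  0.0032] 0.0313
grip 0.17 [-0.0083 -0.0029  0.0031] 0.0313
fingers lat [0.0104 0.015  0.0238] [-0.0229 -0.0139 -0.0093] tip ax [0.0058]
```

Call:
{"name": "move_arm", "arguments": {
  "motion": "0.01 0 -0.02 0; 0.019 0 -0.039 0; 0.028 0 -0.057 0; 0.028 0 -0.057 0; 0.028 0 -0.057 0"
}}

```text
clock: 12.75
position: [0.5789, 0.0743, 0.1389]
ee_rot: [0.028, 0.377, 0.033, 0.925]
ft_force: [-0.0, -0.0, 1.1]
grip_width: 0.239
```

```bash
python3 meas.py w6
```

```text
[-0.0094  0.1326  0.044 ] [-0.0097  0.1327  0.0441] 12.8 [ 1.000e-03 -5.400e-02 -2.660e-01  2.359e+00  1.182e+00  1.060e-01
 -1.402e+00] [ 0.1 -0.2 -0.2] 0.236
a,l [ 0.254  0.075 -0.964] [ 0.967 -0.035  0.252]
rail local [0.0305 0.0331 0.039 ] [0.0747 0.0765]
grip 0.11 [-0.0082 -0.0033  0.003 ] 0.0312
grip 0.13 [-0.008  -0.0032  0.003 ] 0.0312
grip 0.15 [-0.0081 -0.0033  0.0029] 0.0311
grip 0.17 [-0.0083 -0.0033  0.0029] 0.0311
fingers lat [0.0104 0.0235 0.0498] [-0.0229 -0.0139 -0.0093] tip ax [0.0056]
```

View pics/w6.png

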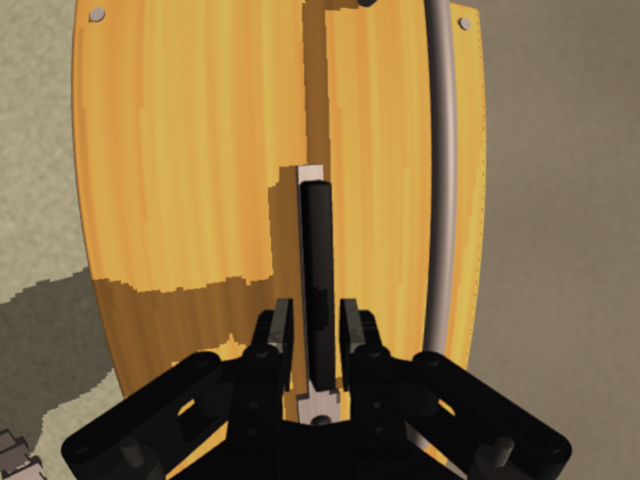

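Call:
{"name": "move_arm", "arguments": {
  "motion": "0.005 0.001 -0.005 0; 0.01 0.001 -0.009 0; 0.015 0.002 -0.014 0; 0.0195 0.003 -0.018 0; 0.0235 0.003 -0.0217 0; 0.0235 0.003 -0.0217 0; 0.0235 0.003 -0.0217 0"
}}

```text
clock: 13.68
position: [0.6012, 0.0775, 0.1161]
ee_rot: [0.028, 0.378, 0.033, 0.925]
ft_force: [2.1, 0.0, 0.4]
grip_width: 0.236
```

```bash
python3 meas.py w7;python3 -c "
from h import *
snap('side','sd7')
import cv2;a=cv2.imread('pics/sd7.png')[130:330,250:490];cv2.imwrite('pics/sd7z.png',cv2.resize(a,(720,600)))"
```

```text
[-0.0021  0.1356  0.013 ] [-0.0022  0.1356  0.013 ] 13.725 [ 0.025  0.05  -0.29   2.322  1.763  0.118 -1.966] [3.3 0.2 0.2] 0.235
a,l [ 0.252  0.075 -0.965] [ 0.968 -0.034  0.25 ]
rail local [0.0281 0.0327 0.0386] [0.0745 0.0766]
fingers lat [0.0001 0.0069 0.0234] [-0.0227 -0.0096 -0.0003] tip ax [-0.0098]
```

View pics/w7.png

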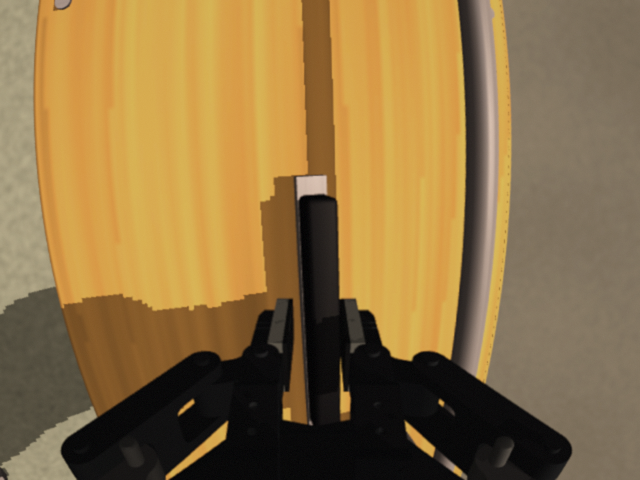

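View pics/sd7z.png

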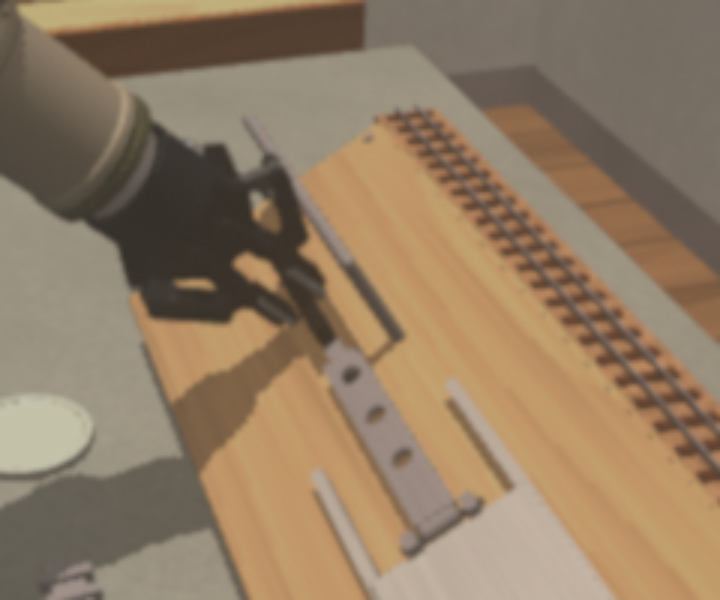

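Call:
{"name": "move_arm", "arguments": {
  "motion": "0 0 0 0; 0 0 0 0; 0 0 0 0; 0 0 0 0",
  "grip": 0,
  "force": 50
}}

```text
clock: 14.28
position: [0.6021, 0.0775, 0.1171]
ee_rot: [0.028, 0.377, 0.033, 0.925]
ft_force: [4.8, 0.1, 6.4]
grip_width: 0.161
```

```bash
python3 meas.py w8
```

```text
[-0.0008  0.1356  0.0134] [-0.0008  0.1356  0.0134] 14.325 [ 0.026  0.049 -0.29   2.32   1.765  0.118 -1.967] [ 5.8 -0.1  5.9] 0.161
a,l [ 0.254  0.075 -0.964] [ 0.967 -0.034  0.252]
rail local [0.0302 0.0327 0.0387] [0.0745 0.0765]
fingers lat [0.0001 0.0058 0.0206] [-0.0197 -0.005  -0.0002] tip ax [-0.0097]
```

View pics/w8.png

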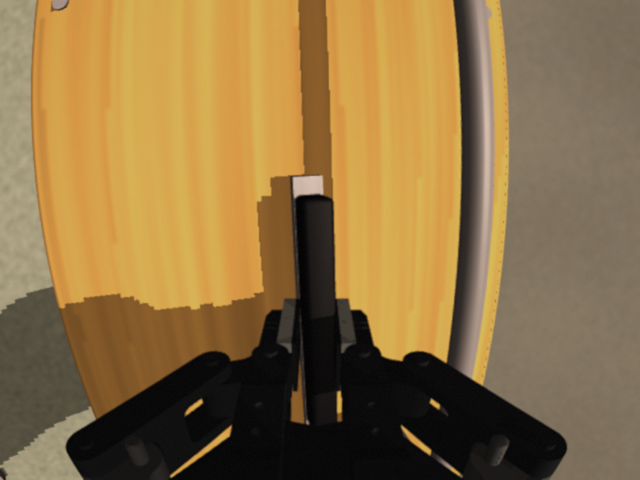

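Call:
{"name": "move_arm", "arguments": {
  "motion": "-0.0025 0 0.0043 0; -0.005 0 0.0086 0; -0.0075 -0.0005 0.013 0; -0.01 -0.001 0.017 0; -0.013 -0.0015 0.0215 0; -0.0155 -0.002 0.0257 0; -0.018 -0.0025 0.03 0; -0.0206 -0.0035 0.0343 0; -0.023 -0.0045 0.0386 0; -0.023 -0.0045 0.0386 0"
}}

```text
clock: 15.58
position: [0.5787, 0.0728, 0.1555]
ee_rot: [0.029, 0.377, 0.033, 0.925]
ft_force: [9.7, -1.0, 1.1]
grip_width: 0.16
```

```bash
python3 meas.py w9;python3 -c "
from h import *
snap('side','sd9')
import cv2;a=cv2.imread('pics/sd9.png')[130:380,250:550];cv2.imwrite('pics/sd9z.png',cv2.resize(a,(720,600)))"
```

```text
[-0.0011  0.1312  0.0584] [-0.0011  0.1312  0.0583] 15.625 [-0.053 -0.091 -0.206  2.348  0.793  0.124 -1.011] [10.9 -1.2  0.7] 0.154
a,l [ 0.253  0.076 -0.964] [ 0.967 -0.036  0.251]
rail local [0.0306 0.0335 0.0394] [0.0748 0.0766]
fingers lat [0.0001 0.0065 0.0407] [-0.0196 -0.0051 -0.0002] tip ax [0.0027]
```

View pics/sd9z.png

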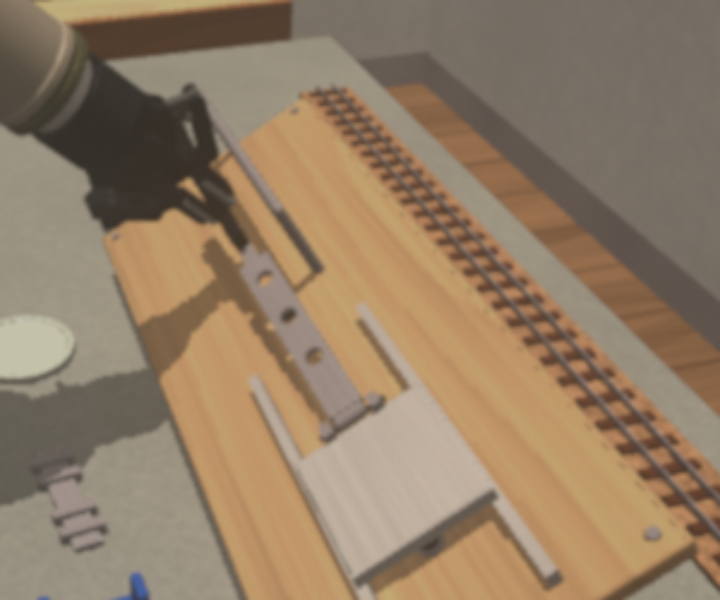

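```bash
cat > stay.py <<'E'
from desk import *
import sys
P,p=cloud(sys.argv[1]);X=loc(P)
for x0 in(-.008,.008):
    m=(abs(X[...,0]-x0+.002)<.003)&(X[...,1]>-.09)&(X[...,1]<.11)&(X[...,2]>.005)&(X[...,2]<.06)
    k=X[m]; 
    # robust line fit of bar top
    L=cv2.fitLine(k[:,1:].astype(np.float32),cv2.DIST_HUBER,0,.001,.001).ravel();print('bar angle',round(float(np.arctan2(L[1],L[0])),4),'pt',L[2:].round(4),len(k))
m=(abs(X[...,0])<.04)&(X[...,1]>-.3)&(X[...,1]<-.02)&(X[...,2]>.010)&(X[...,2]<.016)&(abs(X[...,0])>.025)
print('shutter y',np.percentile(X[m][:,1],[1,5,50,95,99]).round(4))
E
python3 stay.py side0; python3 stay.py sd9
```

```text
bar angle 0.0022 pt [-0.0189  0.0154] 190
bar angle 0.0024 pt [0.0025 0.016 ] 234
shutter y [-0.2228 -0.2127 -0.1703 -0.1194 -0.1142]
bar angle 0.1836 pt [-0.0187  0.0311] 235
bar angle 0.1867 pt [-0.0099  0.0326] 256
shutter y [-0.2206 -0.2098 -0.1663 -0.116  -0.1107]
```

Call:
{"name": "move_arm", "arguments": {
  "motion": "0 0.004 0 0; 0 0.01 0 0; 0 0.016 0 0; 0 0.022 0 0; 0 0.028 0 0; 0 0.034 0 0; -0.0005 0.04 0 0; -0.0005 0.044 0 0; -0.0005 0.044 0 0"
}}

```text
clock: 16.8
position: [0.5783, 0.1174, 0.1553]
ee_rot: [0.029, 0.377, 0.034, 0.925]
ft_force: [10.3, 0.6, 1.6]
grip_width: 0.158
```

```bash
python3 meas.py w10;python3 -c "
from h import *
snap('side','sd10')
import cv2;a=cv2.imread('pics/sd10.png')[130:380,250:550];cv2.imwrite('pics/sd10z.png',cv2.resize(a,(720,600)))"; python3 stay.py sd10
```

```text
[-0.0012  0.1758  0.0582] [-0.0011  0.1758  0.0582] 16.85 [-0.026 -0.065 -0.353  2.323  1.05   0.197 -1.352] [9.7 0.1 1.8] 0.158
a,l [ 0.253  0.077 -0.964] [ 0.967 -0.035  0.251]
rail local [0.0306 0.0335 0.0394] [0.0747 0.0766]
fingers lat [0.0001 0.0067 0.0408] [-0.0195 -0.0051 -0.0002] tip ax [0.0029]
bar angle 0.17 pt [0.003  0.0273] 268
bar angle 0.1682 pt [0.0022 0.027 ] 273
shutter y [-0.1756 -0.1643 -0.1231 -0.072  -0.0669]
```

View pics/sd10z.png

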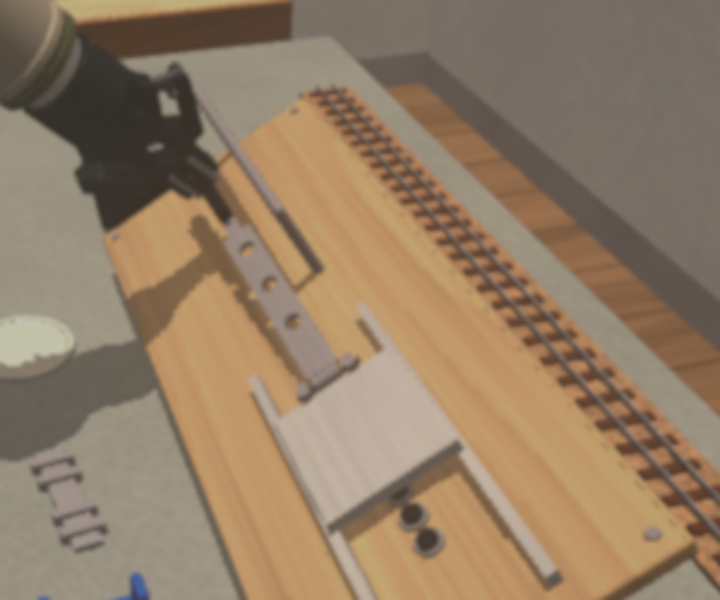

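View pics/w10.png

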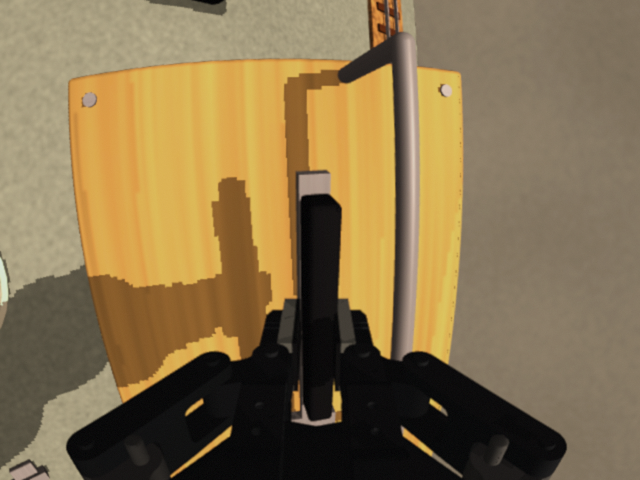

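Call:
{"name": "move_arm", "arguments": {
  "motion": "0.0018 -0.0002 -0.003 0; 0.0036 -0.0004 -0.006 0; 0.0054 -0.0005 -0.009 0; 0.0072 -0.0007 -0.012 0; 0.0072 -0.0007 -0.012 0"
}}

```text
clock: 17.52
position: [0.5857, 0.1167, 0.1433]
ee_rot: [0.028, 0.377, 0.034, 0.925]
ft_force: [7.0, 2.2, 4.1]
grip_width: 0.158
```

```bash
python3 -c "
from h import *
snap('side','sd11');o=get_obs();print(o['clock'],o['position'],o['ft_force'],o['grip_width'])
import cv2;a=cv2.imread('pics/sd11.png')[180:300,330:450];cv2.imwrite('pics/sd11z.png',cv2.resize(a,(600,600),interpolation=cv2.INTER_CUBIC))"; python3 stay.py sd11
```

```text
17.575 [0.58563223 0.1167421  0.14342375] [7.69589154 1.55071324 5.03250251] 0.16127646921768657
bar angle 0.1174 pt [0.0017 0.0234] 255
bar angle 0.1159 pt [0.0248 0.0263] 264
shutter y [-0.1792 -0.1679 -0.1254 -0.0742 -0.0696]
```

View pics/sd11z.png

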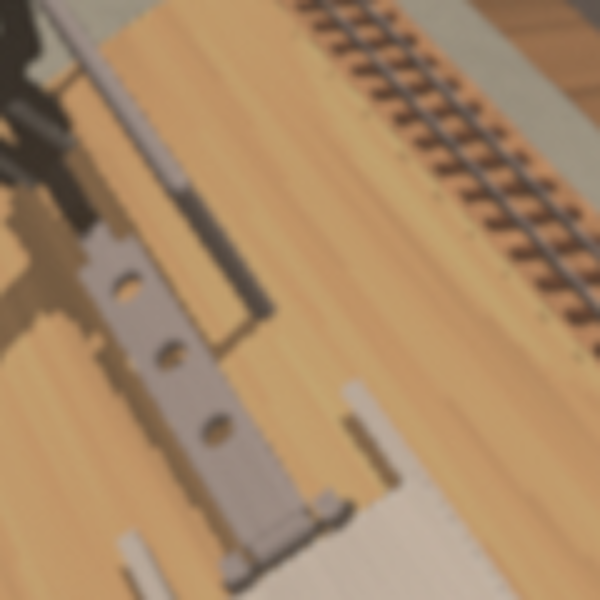

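Call:
{"name": "move_arm", "arguments": {
  "motion": "0.002 0.0003 -0.0034 0; 0.004 0.0006 -0.0068 0; 0.006 0.0009 -0.0102 0; 0.008 0.0012 -0.0136 0; 0.01 0.0015 -0.017 0; 0.012 0.0018 -0.02 0; 0.0135 0.002 -0.0225 0; 0.0135 0.002 -0.0225 0"
}}

```text
clock: 18.58
position: [0.5992, 0.1192, 0.1209]
ee_rot: [0.028, 0.377, 0.034, 0.925]
ft_force: [7.2, 3.1, 3.7]
grip_width: 0.162
```

```bash
python3 -c "
from desk import *
snap('side','sd12');o=get_obs();print(o['clock'],loc(o['position']),o['ft_force'],o['grip_width'],o['joint_pos'].round(3))
import cv2;a=cv2.imread('pics/sd12.png')[180:300,330:450];cv2.imwrite('pics/sd12z.png',cv2.resize(a,(600,600),interpolation=cv2.INTER_CUBIC))"; python3 stay.py sd12
```

```text
18.625 [-0.00094796  0.17728607  0.01799191] [6.99901622 3.24054314 4.28369605] 0.15371088307283323 [-0.014  0.056 -0.362  2.303  1.573  0.198 -1.848]
bar angle 0.0156 pt [-0.      0.0163] 228
bar angle 0.0103 pt [-0.0007  0.0162] 241
shutter y [-0.1809 -0.1693 -0.1266 -0.0765 -0.0713]
```

View pics/sd12z.png

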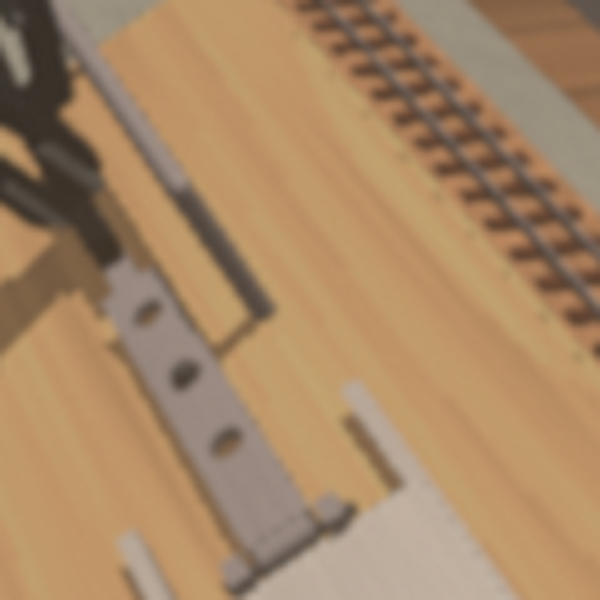

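Call:
{"name": "move_arm", "arguments": {
  "motion": "0 0 0 0; 0 0 0 0; 0 0 0 0",
  "grip": 0.235
}}

```text
clock: 19.0
position: [0.5976, 0.1183, 0.1189]
ee_rot: [0.028, 0.379, 0.033, 0.924]
ft_force: [1.0, 1.0, 3.0]
grip_width: 0.235
```

```bash
python3 meas.py w13; python3 -c "
from h import *
snap('side','sd13')"; python3 stay.py sd13
```

```text
[-0.0033  0.1764  0.0171] [-0.0033  0.1764  0.0171] 19.05 [-0.013  0.057 -0.362  2.305  1.573  0.198 -1.849] [0.4 0.8 4. ] 0.231
a,l [ 0.25   0.076 -0.965] [ 0.968 -0.034  0.248]
rail local [0.0304 0.0328 0.0385] [0.0745 0.0765]
fingers lat [0.0001 0.0071 0.0234] [-0.0228 -0.0098 -0.0002] tip ax [-0.0092]
bar angle 0.002 pt [0.0055 0.0155] 228
bar angle -0.0012 pt [0.0087 0.0152] 234
shutter y [-0.181  -0.1692 -0.1258 -0.0756 -0.0712]
```

View pics/w13.png

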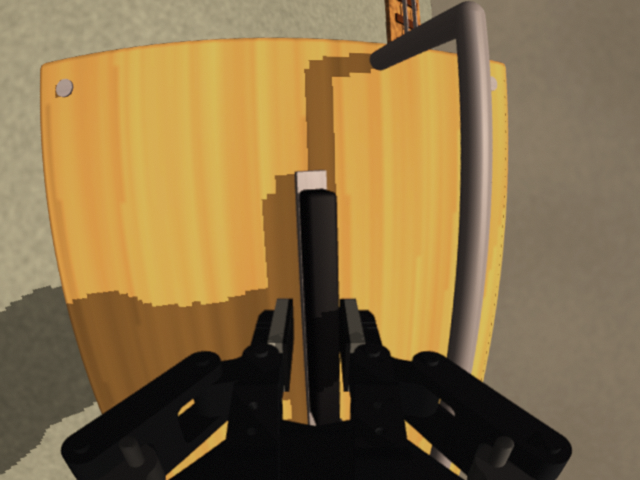

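Call:
{"name": "move_arm", "arguments": {
  "motion": "0.0012 0 0.0008 0; 0.0012 0 0.0008 0; -0.0023 -0.0004 0.0043 0; -0.007 -0.001 0.009 0; -0.012 -0.0015 0.014 0; -0.018 -0.002 0.02 0; -0.024 -0.003 0.026 0; -0.034 -0.003 0.042 0; -0.044 -0.003 0.06 0; -0.052 -0.003 0.08 0",
  "grip": 0.26
}}

```text
clock: 20.35
position: [0.5448, 0.1148, 0.1986]
ee_rot: [0.028, 0.38, 0.033, 0.924]
ft_force: [0.1, -0.5, -0.0]
grip_width: 0.262
```

```bash
python3 -c "
from h import *
snap('side','sd14');snap('wrist','w14');snap('scene','sc14');o=get_obs();print(o['clock'],o['position'],o['ft_force'])"; python3 stay.py sd14
```

```text
20.5 [0.54569994 0.1154109  0.19958391] [-0.11401063  0.49612496  0.25085618]
bar angle 0.0012 pt [-0.0006  0.0154] 227
bar angle -0.0014 pt [0.0319 0.0153] 232
shutter y [-0.1804 -0.168  -0.1261 -0.0751 -0.0707]
```

View pics/w14.png

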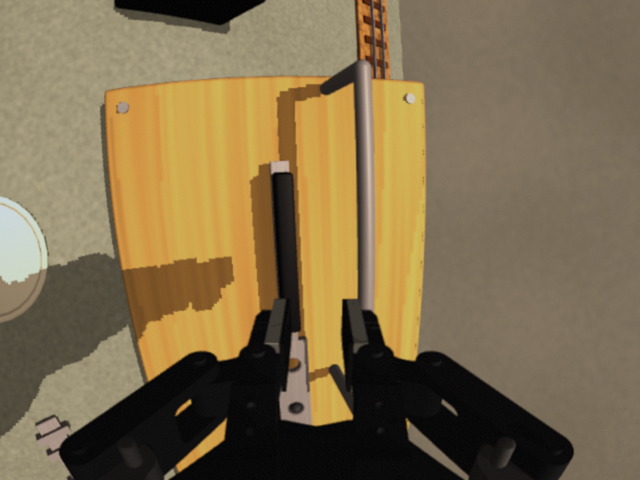

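View pics/sd14.png

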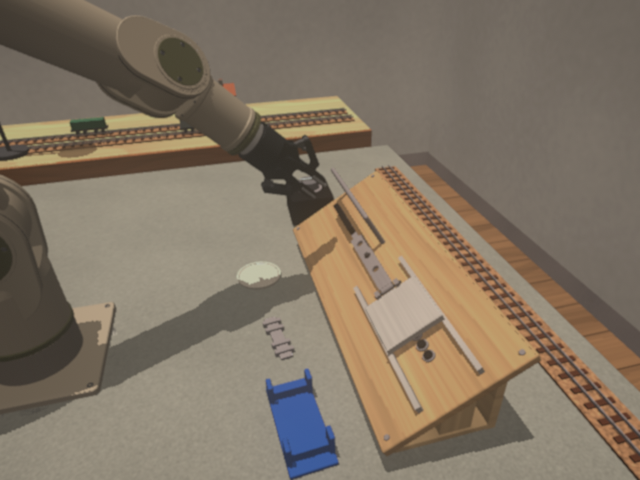

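```bash
python3 -c "
from workcell import *
print(hand_in())"
```

```text
the job is handed in; nothing more can be done
None
```

I opened the shutter by one step and handed the job in: the middle hole is down over the pin and two switches are bared. No verdict was reported.

**How it was done:** The move interface can't tilt the tool. I tilted it by repeatedly commanding heights out of reach, which left a lasting lean of about 45°. That is 14° more than square to the face, because the gripper's knuckles would have hit the guard rail at 31°. I gripped the black grip at 50 N, lifted, shifted 44 mm along the desk, lowered, let go and backed off.

**Last checks (side camera depth):**
- **Lift:** the stay reached about 0.185 rad, with the shutter about 3 mm from its starting place.
- **End state:** the stay angle is about 0.00 rad. The shutter sits about 43 to 44 mm from its starting place, which itself could be 1.5 mm off zero.
- **Robot:** the gripper is clear of everything, with force readings within 0.5 N. The clock was at 20.5 s.
- **Bystanders:** the coaster, gauge and cradle look unmoved in the last side picture, by eye only. The transformer was hidden behind the arm there, and I did not measure any of them.

**Where checks disagreed:**
- The bar slipped slightly in the fingers: its lift angle fell from 0.185 to 0.17 rad during the shift.
- A residual 3–4 N showed just after release, probably a finger brushing the grip. It was gone after backing off.

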